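Hang the dead-weight pail on the balance hook and key the readout on

TASK

The force balance needs its calibration load: swing the pail's folded bail upright while the pail stands on the worktop, then hang the pail by its bail on the hook of the loading stand so that it hangs freely. Once it hangs, take the key from its rest, push it fully home in the key switch on the sloping readout panel, turn it clockwise to its stop and leave it there. Keep the pail upright and leave the other things on the worktop where they are.

Things in the scene. Friction and masses are not known exactly. Their poses are not given: they have to be found in the camera images.
- pail: Bare steel pail, 100 mm across the rim (92 at the foot), 90 mm tall, about 0.45 kg with the steel weight fixed inside. Origin: centre of its underside, z up. The bail's pivots are on its y axis at y = +58 and -58 mm, 82 mm above the underside. The bail is folded towards the pail's -x side.
- bail (a joint): Angle of the pail's bail in rad: 0 = folded level towards the pail's -x side, 1.57 = upright, grows as it is raised, ends at 3.1. The pivots are stiff (about 0.035 N m), so the bail stays where it is left; about 1 N at its bar moves it.
- bail_mid (a point): Middle of the bail's straight bar: a round steel rod, 7 mm thick; the bar runs parallel to the pail's y axis, straight for 46 mm to each side of this point, then the bail bends to its two legs. The bar lies 80 mm from the pivot line (30 mm clear of the rim when folded). The hook must come under the bar near its middle, so grip the bar to one side of it.
- loading_stand: Fixed stand: aluminium base plate 110 x 100 mm, column 250 mm tall, load cell block on its -x side and from it a round hook (8 mm rod) that points to the stand's -x. Origin: centre of the base's underside, z up; the hook runs in the plane y = 0.
- hook_seat (a point): Top surface of the hook's level seat (33 mm long along x), 204 mm above the worktop, where the underside of the bar is to rest, bar parallel to the stand's y axis. The hook's upturned tip is 30 mm further to the stand's -x and 22 mm higher than the seat; the rod rises again to 14 mm above the seat 37 mm to +x; the 30 mm wide load cell block begins 72 mm to +x of this point.
- key: Loose key, 40 g, standing bow up in the rest. Origin: underside of its round collar (18 mm across), on its axis; z points to the bow. Below: flat steel blade 20 mm long, 12 mm wide along x, 5 mm thick along y, alike either way round. Above: steel bow, a plate 28 mm wide along x, 9 mm thick along y, from 15 to 47 mm above the origin.
- key_bow (a point): Centre of the key's bow, 31 mm above the key's origin: the place to grip, across the 9 mm thickness (along the key's y).
- key_rest: Fixed grey block 60 x 50 x 30 mm with a slot in which the key stands upright, blade in the slot (the key must be lifted 20 mm to clear it). Origin: centre of its underside; x along the slot's long side.
- switch_face (a point): Centre of the key switch's square barrel's face (28 x 28 mm, 24 mm proud of the panel) on the grey readout console. z points out of the sloping panel, 35 degrees from vertical, towards the console's front (robot) side. In it a slot 13.6 mm long along x and 6.6 mm wide along y, 22 mm deep, with a small chamfer; the frame turns with the barrel. Home: the key's collar rests on this face, its z along this z and its blade along this x.
- key_switch (a joint): Turn of the switch barrel in rad: 0 = off, 1.2 = on at its stop, grows clockwise as seen facing the panel; it stays where it is left (about 0.03 N m). The key has about 0.13 rad of play in the slot, so turn the key a little further than the barrel has to turn.
- fairing: Bystander: white nylon strut fairing lying flat, 150 x 48 x 20 mm. Origin: centre of its underside, long along x.
- coupler_a: Bystander: blue anodized quick coupler standing upright, 26 mm across, 46 mm tall. Origin: centre of its foot.
- coupler_b: Bystander: second quick coupler, the same.
- mandrel: Bystander: steel mandrel standing on its 40 mm flange, 87 mm tall. Origin: centre of its foot.
- screwdriver: Bystander: screwdriver lying along its x, 190 mm long.
- manifold_block: Bystander: aluminium manifold block 60 x 45 x 28 mm with three brass ports on top (34 mm in all). Origin: centre of its underside.
- slotted_weight: Bystander: round steel weight, 52 mm across, 31 mm tall with its knob. Origin: centre of its underside.
Not all that is in view belongs to the job. There is more than one size of the part that bears switch_face; the job needs the larger.

How it is judged (in metres and radians):
On the way, in this order (a step that is already met when the one before it is completed fails the run):
1. the bail stands upright (within about 20 degrees) while the pail still stands on the worktop (value of joint bail between 1.22 and 1.92 rad and height (world z) of pail below 0.01 m), for 0.2 s.
2. the pail hangs by its bail on the stand's hook, upright and clear of the worktop (contact force between pail and loading_stand above 2 N and height (world z) of pail above 0.02 m and distance between bail_mid and hook_seat below 0.035 m and angle between pail's own z axis and vertical below 0.26 rad and contact force between pail and the fingers below 0.1 N), for 0.2 s.
3. the key is fully home in the switch (distance between key and switch_face below 0.006 m and angle between the z axis of key and the z axis of switch_face, either way round below 0.22 rad), for 0.2 s.
4. the key switch is turned on with the key in it (all of step 3 and value of joint key_switch above 1.08 rad), for 0.2 s.
At the end, for the whole second after the job is handed in: The pail hangs at rest, released, by its bail on the hook (bar middle within 35 mm of the seat, pail within 15 degrees of upright, off the worktop); the key is home in the switch (collar within 6 mm of the face, within 12 degrees of square) and turned to at least 1.08 of 1.2 rad (all of step 4 and contact force between pail and loading_stand above 2 N and height (world z) of pail above 0.02 m and distance between bail_mid and hook_seat below 0.035 m and angle between pail's own z axis and vertical below 0.26 rad and linear speed of pail below 0.06 m/s and linear speed of key below 0.03 m/s); the robot touches nothing.
It fails at once if another thing on the worktop is shifted by more than 30 mm (distance of any of fairing, coupler_a, coupler_b, mandrel, screwdriver, manifold_block, slotted_weight from where it was at the start of the episode above 0.03 m).
It fails at once if the pail is tipped by more than 45 degrees (angle between pail's own z axis and vertical above 0.785 rad).
It also fails if it takes over 64 s, if anything falls off the work surface, if the arm or the gripper's body presses on something with over 40 N, if the wrist force passes 120 N, or if a joint passes its speed limit or range.

ROBOT

A 6-joint arm with a two-finger parallel gripper is mounted at the origin on the work surface. World frame = base frame: x ahead of the robot, y to its left, z up, the work surface at z = 0. Lengths are in mm, angles in rad, forces in N, time in s.
With the tool pointing down it reaches from about 350 to 725 mm from the base axis. Payload 6 kg.
Tool frame: the origin (TCP) lies midway between the tips of the shut fingers; the grasp point (between the pads) lies 19 mm behind it; z points along the fingers, y is the line along which they close (so a half turn about z gives the same grasp; the last joint's range is limited). The gripper opens to 85 mm and grips with 20 to 120 N. Pads are 22 mm wide; open, the fingers measure 114 mm over their backs; the gripper's body (76 mm by 85 mm) begins 54 mm behind the grasp point. The pads swing forward as they close: fully open they stand 13 mm farther back than shut.
Start: joints at [1.553, 0.04, 0.085, 0, -1.615, -0.334], TCP at [206.726, 563.239, 231.261] pointing down, gripper open.
Joint ranges: [-2.56, 2.56], [-1.29, 2.01], [-1.08, 1.49], [-3.29, 1.98], [-2.81, -0.18], [-2.99, 2.99]. Speed limits (rad/s): [2.57, 2.57, 3.01, 3.14, 3.14, 3.14].

INTERFACE

Orientations are given as [roll, pitch, yaw] about the fixed x, y, z axes, in that order (R = Rz(yaw) Ry(pitch) Rx(roll)).
In Python, from station import * gives the robot as it stands.
- The arm moves only by the tool play_rows, never from a script. Its argument "rows" is a list that holds one entry, the list of rows, each a list of 7 numbers: the shift along the tool's x, y, z scaled (see below), then the turn, a rotation vector about the tool's x, y, z scaled (see below), then the gripper command: -1 is shut, 1 is fully open, values between are in proportion. In form: [[[tx, ty, tz, ax, ay, az, grip], ...]]. A call has exactly 5 rows; each row shifts and turns the commanded pose from where the row before left it, along the tool's axes as they then stand; what a row does not reach is not made up. The controller multiplies each number of a shift by 80 cm and each number of a turn by pi rad. A row lasts 1/12 s, in which the tool goes at most 41.7 mm and 7.16 degrees, less where a joint would pass 70% of its speed; a pose out of reach is approached as far as the arm can. A call with a number of a shift or a turn outside -1 to 1 is refused whole. A call with a gripper value outside its range is refused whole. The fingers move at their own pace and stop on an object; "force" is the grip in N (left out, the last holds). Time passes only in rows, so rows that do not move let the fingers close, or fill a call up. It gives the time, the measured TCP pose, the force, the opening and the grip force at its end, in the units of the state.
- read_state(): the state, without advancing time (a new reading comes with each control period).
- read_camera(name): name is "scene" or "top" or "wrist"; returns a dict with "color" (400x640x3 uint8, blue, green, red), "depth" (400x640 float32, mm along the optical axis (not along the pixel's ray), 0 where there is no reading), "intrinsics" (3x3 intrinsics, pixels), "cam_to_world" (4x4, takes a point from camera to world coordinates). Camera axes: x right, y down, z forward; pixel columns grow to the right and rows downward; lengths in mm; the calibration is good to about 2 mm. A picture is of the moment at which its call begins.
- finish_job(): hands the job in; it is judged then, once.
The state is a dict: "time_s": time; "joints": joint angles; "dq": joint speeds; "effort": joint torques, N m; "tool_pos": TCP position; "ee_rot": TCP orientation; "contact_force": force on the tool from outside, world axes, zero at the start; "wrist_torque": the same for the moment, N m; "grip_width": finger opening in mm; "finger_force": force on a finger pad.
Only numpy, scipy, OpenCV 4.12 (cv2) and the standard library are available. Lean on these libraries where they do the work, as an engineer would, in place of code of your own. Each camera call takes 0.05 s, during which the arm holds its last target. There are 200 camera calls.

## Working session

There is one attempt and no reset: what is moved stays moved. The work goes in short steps, Python scripts to look and compute and a tool call to move; the robot and the scene stay as the last step left them, time stands still between calls to the robot, and variables do not carry over. Pictures are saved under pics/ and viewed, at most 13 in all, crops included, and the job is handed in when it is done.

Besides the shell and the picture viewer there is one more tool, called as name(argument=value, ...), one argument or row to a line, values as JSON. play_rows: Moves the arm, as the interface text tells. Shifts and turns lie within -1 to 1; 1 stands for 80 cm of shift or pi rad of turn. Its arguments: {"type":"object","properties":{"rows":{"type":"array"},"force":{"type":"number"}},"required":["rows"]}

```bash
ls; mkdir -p pics; cat > h.py <<'E'
from station import *
import numpy as np, cv2
from scipy.spatial.transform import Rotation as R
def pts(c):
    d=c["depth"];K=c["intrinsics"];v,u=np.indices(d.shape)
    P=np.stack([(u-K[0,2])/K[0,0]*d,(v-K[1,2])/K[1,1]*d,d],-1)
    T=np.array(c["cam_to_world"]);return P@T[:3,:3].T+T[:3,3]
E
python3 - <<'E'
from h import *
print(read_state())
for n in("scene","top"):
    c=read_camera(n);cv2.imwrite(f"pics/{n}0.png",c["color"]);np.save(n+"P.npy",pts(c));np.save(n+"C.npy",c["color"])
    print(n,c["cam_to_world"],c["intrinsics"])
E
```

```text
pics
{'time_s': 0.0, 'joints': array([ 1.55271689e+00,  4.08177041e-02,  8.38014820e-02, -4.48053510e-04,
       -1.61552059e+00, -3.33694232e-01]), 'dq': array([ 0.00098337,  0.00113415, -0.0004119 ,  0.00135505, -0.00096403,
        0.00165965]), 'effort': array([-1.44961004e-04, -3.68205500e+01,  3.47399747e+01,  6.93206862e+00,
       -5.65669063e-03, -3.51595148e-06]), 'tool_pos': array([206.5560829 , 562.96713192, 230.27346877]), 'ee_rot': array([ 3.13980156e+00, -1.47123522e-04, -3.51753895e-01]), 'contact_force': array([0.19461485, 0.17651475, 0.1191454 ]), 'wrist_torque': array([-0.03519152,  0.07041774, -0.03181535]), 'finger_force': 0.0, 'grip_width': 85.26299219140505}
scene [[-4.04564637e-01  6.17769773e-01 -6.74305541e-01  1.26257407e+03]
 [ 9.14428948e-01  2.83048208e-01 -2.89315417e-01  3.35165758e+02]
 [ 1.21306554e-02 -7.33651293e-01 -6.79417859e-01  8.53584401e+02]
 [ 0.00000000e+00  0.00000000e+00  0.00000000e+00  1.00000000e+00]] [[413.65316393   0.         318.26715704]
 [  0.         413.65316393 200.43461424]
 [  0.           0.           1.        ]]
top [[-1.01255330e-02 -9.97969380e-01  6.28855316e-02  5.01063409e+02]
 [-9.99890536e-01  9.42639921e-03 -1.14043217e-02  3.60180636e+01]
 [ 1.07883798e-02 -6.29941228e-02 -9.97955586e-01  1.31143416e+03]
 [ 0.00000000e+00  0.00000000e+00  0.00000000e+00  1.00000000e+00]] [[388.5640399    0.         318.43132722]
 [  0.         388.5640399  200.88531065]
 [  0.           0.           1.        ]]
```

View pics/top0.png

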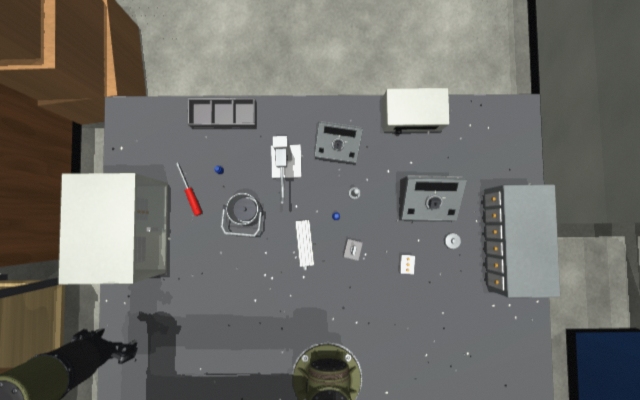

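View pics/scene0.png

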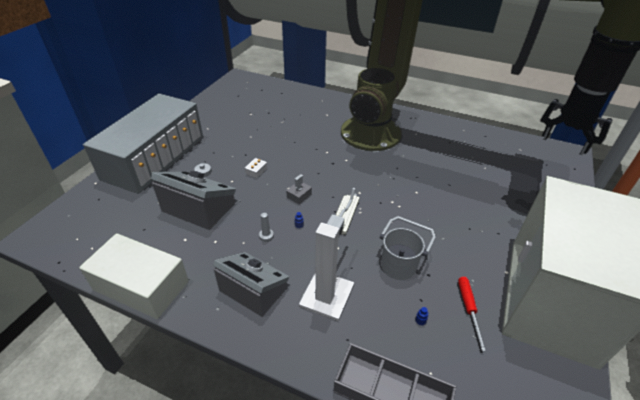

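The top view shows the pail at (242,210) with its bail folded towards the robot. The stand is at (285,160) with its hook towards the robot, the key rest at (353,249) and the larger console at (433,198). Next I measure from depth.

```bash
python3 - <<'E'
from h import *
P=np.load("topP.npy");C=np.load("topC.npy")
def reg(u0,u1,v0,v1,z0,z1):
    q=P[v0:v1,u0:u1].reshape(-1,3);return q[(q[:,2]>z0)&(q[:,2]<z1)]
def rect(q):
    r=cv2.minAreaRect(q[:,:2].astype(np.float32));return np.round(r[0],1),np.round(r[1],1),round(r[2],1),len(q)
q=reg(215,270,188,240,76,100);print("pail+bail rim",rect(q),q[:,2].mean())
A=np.c_[2*q[:,:2],np.ones(len(q))]
# circle by ransac-ish
best=None
rng=np.random.default_rng(0)
for _ in range(500):
    s=rng.choice(len(q),3,False)
    try:x=np.linalg.solve(A[s],(q[s,:2]**2).sum(1))
    except Exception:continue
    r=np.sqrt(max(0,x[2]+x[0]**2+x[1]**2))
    if 44<r<54:
        n=(abs(np.hypot(*(q[:,:2]-x[:2]).T)-r)<3).sum()
        if best is None or n>best[0]:best=(n,x[:2],r)
print("circle",best)
c=best[1];far=q[np.hypot(*(q[:,:2]-c).T)>62];print("bail bar",rect(far),far[:,2].mean(),far.mean(0))
q=reg(268,305,135,180,-20,15);
for z0,z1 in((3,25),(180,215),(215,235),(235,300)):
    for b in((265,305,130,215),):
        q=reg(*b,z0,z1)
        if len(q)>3:print("stand",z0,rect(q),q[:,2].max())
for z0,z1 in((20,40),(40,90)):
    q=reg(338,370,235,265,z0,z1);print("rest/key",z0,rect(q),q.mean(0))
q=reg(398,470,170,225,20,200)
print("console",rect(q),q[:,2].min(),q[:,2].max())
# hook pts along image
for v in range(165,215,3):
    row=P[v,276:296];i=row[:,2].argmax();print(v,276+i,row[i].round(0),end=' ')
vis=np.vstack([cv2.resize(C[165:240,205:305],None,fx=4,fy=4,interpolation=2),cv2.resize(C[165:230,390:490],None,fx=4,fy=4,interpolation=2)])
vis2=np.zeros_like(vis);k=cv2.resize(C[228:270,330:380],None,fx=8,fy=8,interpolation=2);vis2[:k.shape[0],:k.shape[1]]=k
cv2.imwrite("pics/crop.png",np.hstack([vis,vis2]))
E
```

```text
pail+bail rim (array([540.4, 264.6]), array([123.4, 131.4]), 84.1, 351) 87.83105843448746
circle (np.int64(147), array([559.03473289, 262.51468429]), np.float64(48.18313434682842))
bail bar (array([508.3, 267. ]), array([124.4,  68.3]), 86.5, 157) 88.0218483474887 [495.38806963 269.8544822   88.02184835]
stand 3 (array([683.4, 135.3]), array([132.8, 286.6]), 89.6, 1009) 22.91726453029787
stand 180 (array([662.7, 123.2]), array([ 17. , 171.7]), 84.1, 83) 214.94137673506953
stand 215 (array([656.8, 132.9]), array([ 36.9, 183. ]), 86.4, 257) 234.88563831806664
stand 235 (array([716.6, 128.6]), array([65.2, 38.2]), 0.8, 173) 255.13028143631254
rest/key 20 (array([422.5, -89. ]), array([50.3, 59.6]), 75.5, 255) [422.8047025  -88.35771698  30.56555791]
rest/key 40 (array([422.6, -89.1]), array([ 9.2, 26.8]), 76.6, 32) [422.94581267 -88.45208492  74.23100221]
console (array([ 585.5, -339. ]), array([181.1, 137.1]), 88.5, 2686) 20.920188638834134 142.04764688430078
165 289 [ 501.   36. 1311.] 168 280 [664. 131. 218.] 171 282 [656. 126. 218.] 174 281 [647. 128. 221.] 177 282 [638. 126. 220.] 180 281 [630. 129. 216.] 183 281 [622. 129. 213.] 186 281 [614. 130. 206.] 189 282 [606. 127. 205.] 192 282 [597. 127. 205.] 195 289 [ 501.   36. 1311.] 198 283 [579. 124. 214.] 201 283 [570. 123. 224.] 204 283 [ 501.   36. 1311.] 207 289 [564. 120.   6.] 210 276 [554. 164.   5.] 213 293 [543. 107.   5.]
```

View pics/crop.png

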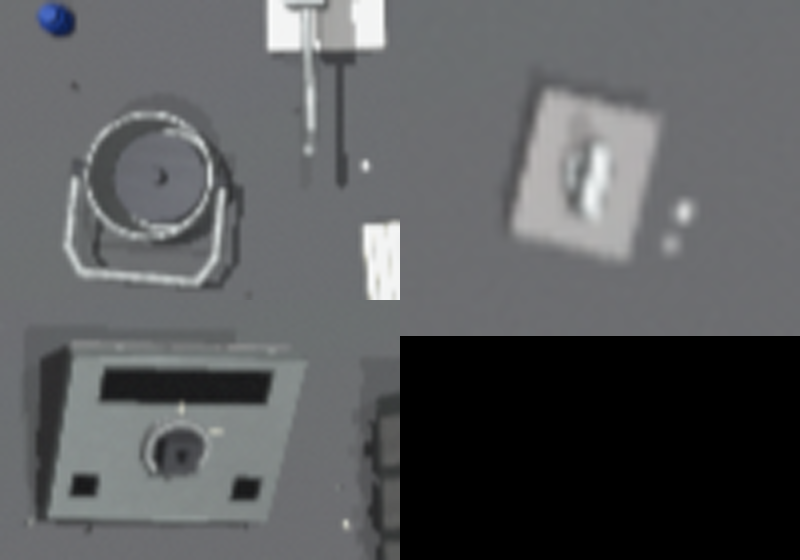

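The crop shows the pail's bar slightly yawed, the hook pointing to -x, the key standing in its rest, and the switch barrel near top pixel (434.5,202.5). Next: the switch face, the left box's extent, and a planner helper.

```bash
cat >> h.py <<'E'
def rz(yawdeg):  # tool down
    return R.from_euler('xyz',[np.pi,0,np.radians(yawdeg)])
def plan(p,Rt,s=None):
    s=s or read_state();R0=R.from_euler('xyz',s["ee_rot"])
    d=R0.inv().apply(np.array(p)-s["tool_pos"]);w=(R0.inv()*Rt).as_rotvec()
    d2=Rt.inv().apply(np.array(p)-s["tool_pos"])
    print("now",s["tool_pos"].round(1),np.degrees(s["ee_rot"]).round(1),"t",round(s["time_s"],2),"w",round(s["grip_width"],1),"F",s["contact_force"].round(1),"ff",round(s["finger_force"],1),"j",s["joints"].round(2))
    print("shift old-axes units",(d/800).round(4),"new-axes",(d2/800).round(4),"turn units",(w/np.pi).round(4),"rows>=",np.linalg.norm(d)/41.7,np.degrees(np.linalg.norm(w))/7.16)
E
python3 - <<'E'
from h import *
P=np.load("topP.npy")
q=P[160:300,50:175].reshape(-1,3);q=q[(q[:,2]>30)&(q[:,2]<900)]
print("box",q.min(0),q.max(0))
# console panel
q=P[172:222,400:468].reshape(-1,3);q=q[(q[:,2]>20)&(q[:,2]<200)]
rng=np.random.default_rng(1);b=(0,)
for _ in range(800):
    a=q[rng.choice(len(q),3,False)];n=np.cross(a[1]-a[0],a[2]-a[0]);l=np.linalg.norm(n)
    if l<100:continue
    n/=l;n*=np.sign(n[2])
    if n[2]<.7 or n[2]>.93:continue
    m=abs((q-a[0])@n)<2
    if m.sum()>b[0]:b=(m.sum(),m)
t=q[b[1]];c=t.mean(0);n=np.linalg.svd(t-c)[2][2];n*=np.sign(n[2])
print("panel",b[0],c,n,"tilt",np.degrees(np.arccos(n[2])),"az",np.degrees(np.arctan2(n[1],n[0])))
ex=np.cross([0,0,1],n);ex/=np.linalg.norm(ex);ey=np.cross(n,ex)
h=(P-c)@n
m=(h>19)&(h<29);m[:172]=0;m[222:]=0;m[:,:415]=0;m[:,455:]=0
f=P[m];print("face",len(f),f.mean(0),np.median(h[m]))
r=cv2.minAreaRect(np.c_[(f-c)@ex,(f-c)@ey].astype(np.float32));print(r,"ex",ex, "ctr",c+ex*r[0][0]+ey*r[0][1]+n*np.median(h[m]))
plan([482,300,150],rz(-95.7))
E
```

```text
box [351.48044717 522.34653266  30.05261743] [652.62435434 733.30177659 247.88614523]
panel 1352 [ 579.69528252 -336.43858979   95.07087013] [-0.57702005  0.01511054  0.81659019] tilt 35.25509933380171 az 178.49992630380368
face 73 [ 565.66669184 -338.0040498   113.40607344] 23.263989092875654
((2.8265867233276367, -1.3808784484863281), (28.63273811340332, 28.9768009185791), 0.1817629635334015) ex [-0.02617823 -0.99965729  0.        ] ctr [ 565.07027394 -338.88315738  113.27094759]
now [206.6 563.  230.4] [179.9  -0.  -20.2] t 0.1 w 85.8 F [-0.3  0.5  0.5] ff 0.0 j [ 1.55  0.04  0.08 -0.   -1.62 -0.33]
shift old-axes units [0.4365 0.1898 0.1008] new-axes [ 0.2929 -0.3752  0.1005] turn units [ 4.000e-04 -4.000e-04  4.197e-01] rows>= 9.333439728384512 10.550666627286578
```

```bash
cat >> h.py <<'E'
def rows(p,Rt,n,g,s=None):
    plan(p,Rt,s);s=s or read_state();R0=R.from_euler('xyz',s["ee_rot"]);w=(R0.inv()*Rt).as_rotvec()/n
    d=(np.array(p)-s["tool_pos"])/n
    for i in range(n):
        a=(R0*R.from_rotvec(w*i)).inv().apply(d)/800
        print([float(x) for x in np.r_[a.round(4),(w/np.pi).round(4)]]+[g])
E
python3 -c "
from h import *
rows([482,300,150],rz(-95.7),11,-0.3)"
```

```text
now [206.6 563.  230.4] [179.9  -0.  -20.2] t 0.1 w 85.8 F [-0.3  0.5  0.5] ff 0.0 j [ 1.55  0.04  0.08 -0.   -1.62 -0.33]
shift old-axes units [0.4365 0.1898 0.1008] new-axes [ 0.2929 -0.3752  0.1005] turn units [ 4.000e-04 -4.000e-04  4.197e-01] rows>= 9.333439728384512 10.550666627286578
[0.0397, 0.0173, 0.0092, 0.0, -0.0, 0.0382, -0.3]
[0.0415, 0.0124, 0.0092, 0.0, -0.0, 0.0382, -0.3]
[0.0426, 0.0073, 0.0092, 0.0, -0.0, 0.0382, -0.3]
[0.0432, 0.0022, 0.0091, 0.0, -0.0, 0.0382, -0.3]
[0.0432, -0.003, 0.0091, 0.0, -0.0, 0.0382, -0.3]
[0.0425, -0.0081, 0.0091, 0.0, -0.0, 0.0382, -0.3]
[0.0412, -0.0132, 0.0091, 0.0, -0.0, 0.0382, -0.3]
[0.0394, -0.018, 0.0091, 0.0, -0.0, 0.0382, -0.3]
[0.0369, -0.0226, 0.0091, 0.0, -0.0, 0.0382, -0.3]
[0.034, -0.0268, 0.0091, 0.0, -0.0, 0.0382, -0.3]
[0.0305, -0.0307, 0.0091, 0.0, -0.0, 0.0382, -0.3]
```

play_rows(
  rows=[
    [[0.04,0.017,0.009,0,0,0.038,-0.3],[0.0415,0.0125,0.009,0,0,0.038,-0.3],[0.0425,0.0075,0.009,0,0,0.038,-0.3],[0.043,0.002,0.009,0,0,0.038,-0.3],[0.043,-0.003,0.009,0,0,0.038,-0.3]],
  ],
  force=60,
)

```text
time_s: 0.52
tool_pos: [332.8, 442.8, 194.5]
ee_rot: [3.141, -0.0, -0.954]
contact_force: [0.7, 0.0, 0.4]
grip_width: 30.1
finger_force: 0.0
```

play_rows(
  rows=[
    [[0.0425,-0.008,0.009,0,0,0.038,-0.3],[0.041,-0.013,0.009,0,0,0.038,-0.3],[0.0395,-0.018,0.009,0,0,0.038,-0.3],[0.037,-0.0225,0.009,0,0,0.038,-0.3],[0.034,-0.027,0.009,0,0,0.038,-0.3]],
  ],
)

```text
time_s: 0.93
tool_pos: [458.4, 323.4, 158.6]
ee_rot: [3.141, -0.0, -1.551]
contact_force: [0.7, 0.9, -0.6]
grip_width: 30.4
finger_force: 0.0
```

play_rows(
  rows=[
    [[0.0305,-0.03,0.009,0,0,0.038,-0.3],[0,0,0,0,0,0,-0.3],[0,0,0,0,0,0,-0.3],[0,0,0,0,0,0,-0.3],[0,0,0,0,0,0,-0.3]],
  ],
)

```text
time_s: 1.35
tool_pos: [481.7, 301.8, 152.3]
ee_rot: [-3.141, 0.0, -1.663]
contact_force: [-0.3, 0.5, -0.9]
grip_width: 30.0
finger_force: 0.0
```

```bash
python3 - <<'E'
from h import *
c=read_camera("wrist");P=pts(c);cv2.imwrite("pics/w1.png",c["color"])
m=(P[...,2]>70)&(P[...,2]<100)&(P[...,0]>440)&(P[...,0]<640)&(P[...,1]>180)&(P[...,1]<350)
q=P[m];bar=q[(q[:,0]<500)&(abs(q[:,1]-270)<46)]
print(len(q),len(bar),bar.mean(0) if len(bar) else 0, bar[:,2].max() if len(bar) else 0)
if len(bar)>5: print("slope dx/dy",np.polyfit(bar[:,1],bar[:,0],1))
plan([482,300,63],rz(-95.7))
E
```

```text
8400 1220 [476.99014052 267.13420778  89.1520311 ] 91.97712091135617
slope dx/dy [9.44238512e-02 4.51766300e+02]
now [481.6 302.1 152.4] [-180.     0.   -95.3] t 1.4 w 29.5 F [ 0.5 -0.9 -1.1] ff 0.0 j [ 0.91 -0.04 -0.14 -0.   -1.47 -1.01]
shift old-axes units [ 0.0026 -0.0007  0.1118] new-axes [ 0.0025 -0.0007  0.1118] turn units [-0.0001  0.0002  0.0024] rows>= 2.145356415223518 0.059492487938081214
```

View pics/w1.png

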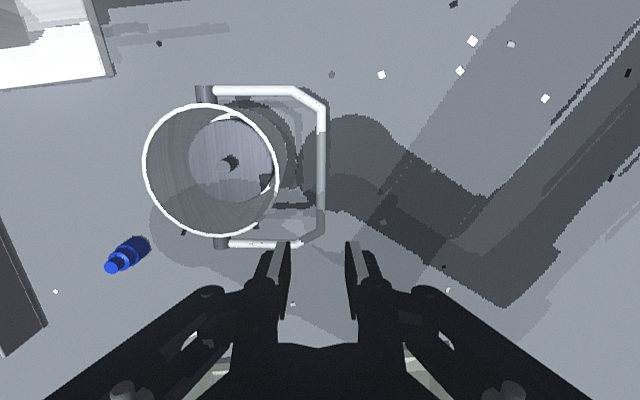

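The wrist view shows the bar at column 322 between rows 100 and 235, lined up with the fingers (centre at column 320). I descend and grip.

play_rows(
  rows=[
    [[0.0064,0.0014,0.03,0,0,0,-0.3],[0,0,0.04,0,0,0,-0.3],[0,0,0.03,0,0,0,-0.3],[0,0,0.0105,0,0,0,-0.3],[0,0,0,0,0,0,-0.3]],
  ],
)

```text
time_s: 1.82
tool_pos: [479.1, 295.9, 61.5]
ee_rot: [3.139, -0.003, -1.663]
contact_force: [-0.5, -0.1, 0.0]
grip_width: 29.8
finger_force: 0.0
```

play_rows(
  rows=[
    [[0,0,0,0,0,0,-1],[0,0,0,0,0,0,-1],[0,0,0,0,0,0,-1],[0,0,0,0,0,0,-1],[0,0,0,0,0,0,-1]],
  ],
  force=40,
)

```text
time_s: 2.23
tool_pos: [480.7, 296.8, 64.8]
ee_rot: [-3.141, 0.002, -1.665]
contact_force: [-2.3, 1.0, 0.8]
grip_width: 5.6
finger_force: 39.0
```

play_rows(
  rows=[
    [[0,-0.0012,-0.0156,0,0,0,-1],[0,-0.0037,-0.0153,0,0,0,-1],[0,-0.006,-0.0145,0,0,0,-1],[0,-0.0082,-0.0134,0,0,0,-1],[0,-0.0102,-0.0119,0,0,0,-1]],
  ],
)

```text
time_s: 2.65
tool_pos: [504.5, 293.8, 122.3]
ee_rot: [-3.141, 0.0, -1.665]
contact_force: [0.1, 0.9, -3.9]
grip_width: 5.3
finger_force: 38.8
```

play_rows(
  rows=[
    [[0,-0.0119,-0.0102,0,0,0,-1],[0,-0.0134,-0.0082,0,0,0,-1],[0,-0.0145,-0.006,0,0,0,-1],[0,-0.0153,-0.0037,0,0,0,-1],[0,-0.0156,-0.0012,0,0,0,-1]],
  ],
)

```text
time_s: 3.07
tool_pos: [561.5, 288.6, 146.5]
ee_rot: [-3.14, 0.001, -1.665]
contact_force: [-1.6, 0.2, 0.0]
grip_width: 5.6
finger_force: 39.1
```

play_rows(
  rows=[
    [[0,0,0,0,0,0,-1],[0,0,0,0,0,0,-1],[0,0,0,0,0,0,-1],[0,0,0,0,0,0,-1],[0,0,0,0,0,0,-1]],
  ],
  force=90,
)

```text
time_s: 3.48
tool_pos: [559.9, 288.8, 144.2]
ee_rot: [-3.141, 0.0, -1.664]
contact_force: [-1.8, 0.4, 0.5]
grip_width: 3.8
finger_force: 88.0
```

```bash
python3 - <<'E'
from h import *
plan([482,300,63],rz(-95.7))
c=read_camera("scene");P=pts(c)
cv2.imwrite("pics/s2.png",cv2.resize(c["color"][150:330,250:500],None,fx=3,fy=3))
# hook rod from scene view
T=np.array(c["cam_to_world"]);K=c["intrinsics"]
m=(P[...,0]>560)&(P[...,0]<672)&(P[...,1]>100)&(P[...,1]<155)&(P[...,2]>180)&(P[...,2]<240)
q=P[m];
for x in range(560,680,8):
    a=q[(q[:,0]>=x)&(q[:,0]<x+8)]
    if len(a):print(x,len(a),a[:,1].mean().round(1),a[:,2].min().round(1),a[:,2].max().round(1))
E
```

```text
now [559.9 288.8 144.2] [-180.     0.   -95.4] t 3.48 w 3.8 F [-1.8  0.4  0.5] ff 88.0 j [ 0.79  0.13  0.02  0.   -1.46 -0.89]
shift old-axes units [-0.0049  0.0983  0.1015] new-axes [-0.0043  0.0983  0.1015] turn units [-0.0001  0.      0.0018] rows>= 2.711622175648202 0.04638055049963697
560 4 126.9 221.4 225.6
568 20 125.6 212.1 227.6
576 21 125.8 202.1 215.2
584 7 126.4 201.9 206.4
592 10 126.9 200.4 205.5
600 11 126.8 201.0 205.7
608 5 128.0 198.9 204.8
616 3 129.2 200.8 210.3
624 5 128.2 210.5 216.8
632 8 127.9 213.1 220.3
640 11 127.5 214.8 218.2
648 9 127.4 215.8 219.0
656 2 128.6 216.9 218.8
664 13 133.1 211.9 231.3
```

View pics/s2.png

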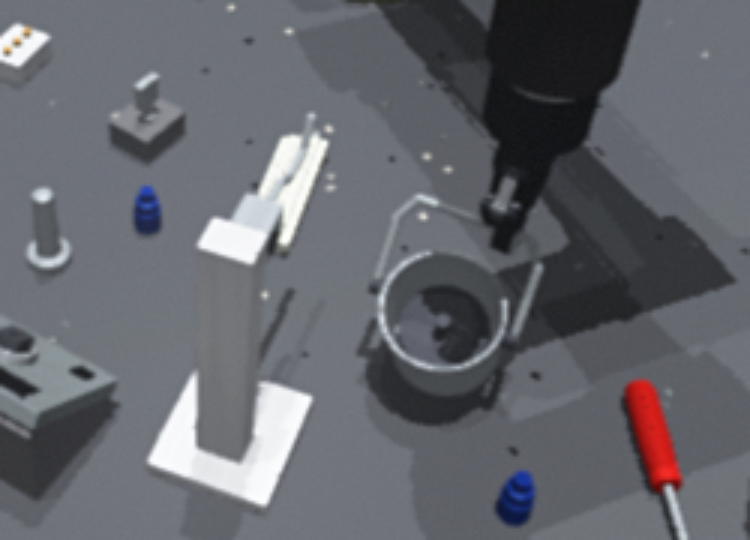

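The view shows the bail upright, gripped on its right-hand side near (500,200), with the pail still standing on the worktop. I lift and bring it in front of the hook.

play_rows(
  rows=[
    [[0,0,-0.01,0,0,0,-1],[0,0,-0.025,0,0,0,-1],[0,0,-0.03,0,0,0,-1],[0,0,-0.025,0,0,0,-1],[0,0,-0.014,0,0,0,-1]],
  ],
  force=100,
)

```text
time_s: 3.95
tool_pos: [560.6, 288.7, 229.6]
ee_rot: [-3.139, 0.001, -1.665]
contact_force: [0.6, 0.1, -3.1]
grip_width: 3.5
finger_force: 97.9
```

play_rows(
  rows=[
    [[0.008,0.002,0,0,0,-0.006,-1],[0.016,0.002,0,0,0,-0.009,-1],[0.022,0.002,0,0,0,-0.009,-1],[0.025,0.002,0,0,0,-0.009,-1],[0.025,0.002,0,0,0,-0.007,-1]],
  ],
)

```text
time_s: 4.37
tool_pos: [548.4, 212.1, 224.3]
ee_rot: [3.138, 0.0, -1.536]
contact_force: [-8.8, 1.1, 1.2]
grip_width: 3.6
finger_force: 98.2
```

play_rows(
  rows=[
    [[0.025,0.003,0,0,0,-0.004,-1],[0.022,0.003,0,0,0,0,-1],[0.016,0.003,0,0,0,0,-1],[0.008,0.002,0,0,0,0,-1],[0.003,0,0,0,0,0,-1]],
  ],
)

```text
time_s: 4.78
tool_pos: [543.0, 151.7, 226.7]
ee_rot: [3.141, -0.0, -1.528]
contact_force: [0.3, 1.2, -4.5]
grip_width: 3.7
finger_force: 98.0
```

```bash
python3 - <<'E'
from h import *
plan([598.9,153.3,227],rz(-87.5))
c=read_camera("wrist");P=pts(c);cv2.imwrite("pics/w3.png",c["color"])
m=(P[...,0]>560)&(P[...,0]<672)&(P[...,1]>100)&(P[...,1]<150)&(P[...,2]>190)&(P[...,2]<235)
q=P[m]
for x in range(560,672,8):
    a=q[(q[:,0]>=x)&(q[:,0]<x+8)]
    if len(a):print(x,len(a),a[:,1].mean().round(1),a[:,2].min().round(1),a[:,2].max().round(1))
E
```

```text
now [543.  151.7 226.7] [180.   -0.  -87.5] t 4.78 w 3.7 F [ 0.3  1.2 -4.5] ff 98.0 j [ 0.63 -0.06 -0.02 -0.   -1.61 -0.59]
shift old-axes units [ 0.0009 -0.0699 -0.0004] new-axes [ 0.001  -0.0699 -0.0004] turn units [ 0.0001 -0.     -0.0003] rows>= 1.3418952296817084 0.006627283468507514
560 112 125.0 220.2 228.0
568 190 124.2 207.7 227.8
576 147 124.4 200.2 216.5
584 173 125.6 201.0 206.7
592 168 125.9 199.7 206.4
600 167 125.7 200.3 206.2
608 192 126.0 198.8 207.4
616 238 126.3 200.3 213.4
624 268 126.5 208.1 219.2
632 213 126.7 213.5 220.2
640 211 126.9 213.5 220.5
648 195 126.8 214.0 220.3
656 201 127.2 214.5 220.9
664 2295 126.9 199.0 232.6
```

View pics/w3.png

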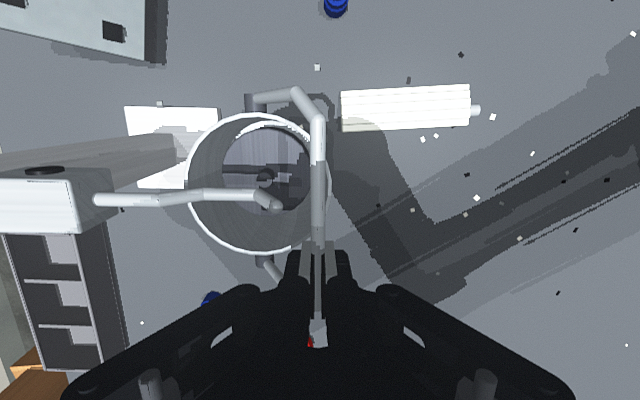

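The bar is at column 318 and the hook runs along row ~200 with its tip at (275,205). The pail seems offset towards +x, so I check the bail's tilt.

```bash
python3 - <<'E'
from h import *
c=read_camera("wrist");P=pts(c);im=c["color"].astype(int)
m=(P[...,2]>140)&(P[...,2]<185)&(abs(P[...,1]-125)<56)&(P[...,0]>480)&(P[...,0]<650)
m[:,:170]=0
q=P[m];top=np.percentile(q[:,2],[50,90,99]);print(len(q),top)
print(cv2.minEnclosingCircle(q[:,:2].astype(np.float32)))
b=P[125:240,300:335].reshape(-1,3);b=b[(b[:,2]>225)&(b[:,2]<265)];print("bar",b.mean(0),b[:,2].max(),b[:,1].min(),b[:,1].max())
E
```

```text
6563 [172.18759391 183.14195498 184.78144084]
((585.50146484375, 125.17269897460938), 56.22565841674805)
bar [545.89563043 106.03505159 246.34577288] 249.2869361187369 81.57044372889467 134.55948683743748
```

```bash
python3 - <<'E'
from h import *
c=read_camera("wrist");P=pts(c)
for v in (130,150,170,190,):
    r=P[v,170:345];print(v,[(int(x),int(y),int(z)) for x,y,z in r[::6] if 60<z<300])
for v,u in ((90,255),(100,256),(98,290),(110,312)):print(u,v,P[v,u].round(0))
E
```

```text
130 [(617, 91, 182), (613, 91, 182), (613, 92, 171), (614, 93, 156), (615, 94, 138), (615, 96, 118), (615, 97, 98), (610, 97, 99), (597, 94, 133), (592, 94, 133), (587, 94, 133), (582, 93, 133), (578, 93, 133), (575, 94, 115), (571, 95, 97), (566, 95, 95), (556, 89, 181), (548, 84, 245), (545, 84, 246)]
150 [(625, 104, 184), (625, 106, 174), (626, 107, 161), (627, 110, 145), (628, 112, 130), (628, 114, 112), (616, 111, 135), (612, 111, 134), (607, 110, 134), (602, 110, 135), (597, 110, 134), (592, 110, 134), (587, 109, 134), (583, 109, 133), (577, 109, 134), (573, 109, 133), (568, 109, 134), (563, 109, 132), (558, 108, 132), (554, 113, 96), (548, 92, 246), (545, 92, 247)]
170 [(630, 118, 184), (631, 120, 173), (631, 122, 162), (631, 124, 151), (631, 127, 138), (631, 130, 122), (621, 127, 137), (617, 127, 136), (612, 127, 136), (607, 127, 135), (602, 126, 135), (597, 126, 134), (592, 126, 134), (585, 123, 148), (582, 125, 137), (577, 126, 134), (572, 125, 133), (568, 125, 133), (562, 125, 133), (557, 125, 133), (552, 125, 133), (547, 101, 245), (545, 101, 246), (539, 114, 180)]
190 [(629, 123, 212), (626, 123, 211), (623, 124, 210), (620, 123, 210), (617, 124, 207), (615, 125, 204), (611, 125, 204), (608, 125, 203), (605, 125, 203), (601, 124, 204), (597, 124, 203), (594, 124, 203), (590, 124, 204), (586, 124, 204), (583, 123, 204), (578, 122, 208), (575, 122, 208), (582, 143, 134), (577, 143, 133), (572, 143, 134), (567, 142, 134), (562, 143, 133), (557, 142, 134), (552, 142, 133), (547, 110, 247), (544, 110, 246), (538, 130, 173)]
255 90 [623.  58.   1.]
256 100 [585.  72. 186.]
290 98 [560.  72. 227.]
312 110 [550.  76. 242.]
```

```bash
python3 - <<'E'
from h import *
c=read_camera("scene");K=c["intrinsics"];Ti=np.linalg.inv(np.array(c["cam_to_world"]))
def pr(p):
    a=K@(Ti@np.r_[p,1])[:3];a=a[:2]/a[2];return ((a-[250,150])*3).round(0)
y=np.array([.0942,.9956,0]);x=np.array([.9956,-.0942,0])
for cx in (559,575,590):
    o=np.array([cx,262.5,0])
    print(cx,"rimc",pr(o+[0,0,90]),"piv",pr(o+[0,0,82]-58*y),pr(o+[0,0,82]+58*y),"barL upright",pr(o+[0,0,162]-46*y),"tilt30 (-x)",pr(o+[0,0,82+69]-46*y-40*x))
P=pts(c);m=(P[...,1]>60)&(P[...,1]<190)
s=read_state();print(s["time_s"],s["tool_pos"],s["contact_force"],s["wrist_torque"])
E
```

```text
559 rimc [460. 280.] piv [394. 260.] [527. 313.] barL upright [419. 197.] tilt30 (-x) [436. 177.]
575 rimc [455. 293.] piv [388. 273.] [522. 328.] barL upright [413. 211.] tilt30 (-x) [431. 190.]
590 rimc [450. 306.] piv [382. 286.] [518. 341.] barL upright [408. 223.] tilt30 (-x) [425. 202.]
4.9833 [543.26592581 153.37396894 226.65918033] [-0.04248033 -0.17832227 -5.15426681] [ 0.09097239  0.19602215 -0.00360206]
```

The pail had slid with the bail, leaving the bail about 30° short of upright (angle ≈1.06), so step 1 is not met. I bring the pail back, set it down, and push the bar upright with loosely caging fingers.

play_rows(
  rows=[
    [[-0.006,0.001,0,0,0,0,-1],[-0.014,0.001,0,0,0,0,-1],[-0.018,0.001,0,0,0,0,-1],[-0.02,0.001,0,0,0,0,-1],[-0.02,0.001,0,0,0,0,-1]],
  ],
)

```text
time_s: 5.4
tool_pos: [536.1, 217.2, 226.8]
ee_rot: [3.142, 0.0, -1.526]
contact_force: [0.4, 0.1, -4.0]
grip_width: 3.1
finger_force: 98.0
```

play_rows(
  rows=[
    [[-0.02,0.001,0,0,0,0,-1],[-0.02,0.001,0,0,0,0,-1],[-0.016,0.001,0,0,0,0,-1],[-0.01,0.001,0,0,0,0,-1],[-0.003,0.001,0.008,0,0,0,-1]],
  ],
)

```text
time_s: 5.82
tool_pos: [530.3, 271.7, 221.4]
ee_rot: [-3.14, 0.001, -1.525]
contact_force: [0.4, 0.4, -4.2]
grip_width: 3.0
finger_force: 98.1
```

play_rows(
  rows=[
    [[0,0,0.02,0,0,0,-1],[0,0,0.027,0,0,0,-1],[0,0,0.027,0,0,0,-1],[0,0,0.018,0,0,0,-1],[0,0,0.006,0,0,0,-1]],
  ],
)

```text
time_s: 6.23
tool_pos: [528.7, 268.7, 138.2]
ee_rot: [3.137, -0.003, -1.528]
contact_force: [-0.1, -0.4, -5.2]
grip_width: 3.2
finger_force: 98.0
```

play_rows(
  rows=[
    [[0,0,0.002,0,0,0,-1],[0,0,0.001,0,0,0,-1],[0,0,0.001,0,0,0,-1],[0,0,0,0,0,0,-1],[0,0,0,0,0,0,-1]],
  ],
)

```text
time_s: 6.65
tool_pos: [530.4, 270.1, 139.9]
ee_rot: [-3.14, 0.001, -1.527]
contact_force: [-0.8, 0.7, -5.3]
grip_width: 3.2
finger_force: 98.0
```

```bash
python3 - <<'E'
from h import *
plan([530,270,137],rz(-87.5))
c=read_camera("wrist");P=pts(c)
for v in (120,130,150,170):
    r=P[v,170:345];print(v,[(int(x),int(y),int(z)) for x,y,z in r[::6] if 60<z<300 or 1])
E
```

```text
now [530.4 270.1 139.9] [-179.9    0.   -87.5] t 6.65 w 3.2 F [-0.8  0.7 -5.3] ff 98.0 j [ 0.81  0.03 -0.09  0.   -1.45 -0.76]
shift old-axes units [0.0001 0.0005 0.0037] new-axes [0.0001 0.0005 0.0037] turn units [-0.0004  0.0003  0.0001] rows>= 0.07105615916846122 0.012260970821714423
120 [(674, 209, 0), (668, 209, 0), (661, 209, 1), (656, 209, 0), (650, 208, 1), (645, 208, 1), (639, 208, 0), (633, 208, 1), (628, 207, 0), (592, 202, 96), (589, 202, 95), (587, 202, 89), (586, 203, 75), (586, 203, 60), (585, 204, 42), (584, 205, 23), (580, 205, 15), (575, 205, 11), (559, 201, 93), (555, 201, 93), (559, 204, 1), (554, 204, 1), (548, 204, 1), (538, 198, 156), (535, 197, 159), (533, 197, 159), (525, 203, 1), (520, 203, 2), (514, 202, 2), (508, 202, 1)]
130 [(674, 219, 0), (668, 218, 1), (663, 218, 0), (657, 218, 0), (651, 218, 0), (646, 217, 0), (604, 209, 95), (600, 209, 96), (600, 209, 85), (601, 211, 69), (602, 212, 50), (602, 213, 32), (602, 215, 13), (597, 214, 12), (584, 211, 46), (579, 211, 46), (575, 211, 45), (570, 211, 46), (565, 211, 45), (562, 212, 30), (559, 213, 10), (553,
[... 394 characters left out ...]
575, 227, 47), (570, 227, 47), (565, 226, 47), (560, 226, 47), (555, 226, 47), (550, 226, 47), (545, 226, 46), (541, 231, 9), (535, 210, 160), (532, 209, 160), (524, 231, 1), (518, 231, 1), (512, 231, 1), (506, 231, 0)]
170 [(678, 258, 1), (673, 258, 0), (666, 257, 1), (618, 235, 96), (618, 237, 86), (618, 239, 77), (618, 242, 64), (618, 245, 51), (618, 247, 38), (609, 245, 49), (604, 244, 49), (599, 244, 49), (595, 245, 47), (589, 244, 50), (585, 244, 48), (580, 244, 48), (573, 241, 59), (569, 243, 51), (565, 243, 47), (560, 243, 46), (555, 243, 46), (550, 243, 46), (545, 243, 46), (540, 242, 47), (534, 218, 160), (532, 218, 159), (527, 232, 93), (517, 251, 1), (511, 250, 1), (505, 250, 1)]
```

play_rows(
  rows=[
    [[0,0,0.002,0,0,0,-1],[0,0,0.002,0,0,0,-1],[0,0,0,0,0,0,-1],[0,0,0,0,0,0,-1],[0,0,0,0,0,0,-1]],
  ],
)

```text
time_s: 7.12
tool_pos: [530.1, 269.9, 135.8]
ee_rot: [-3.141, -0.0, -1.527]
contact_force: [0.9, 1.2, -3.4]
grip_width: 3.1
finger_force: 98.2
```

play_rows(
  rows=[
    [[0,0,0.002,0,0,0,-1],[0,0,0.001,0,0,0,-1],[0,0,0,0,0,0,-1],[0,0,0,0,0,0,-1],[0,0,0,0,0,0,-1]],
  ],
)

```text
time_s: 7.53
tool_pos: [530.2, 270.2, 133.7]
ee_rot: [-3.141, 0.0, -1.527]
contact_force: [0.5, 1.2, -0.4]
grip_width: 3.5
finger_force: 98.6
```

play_rows(
  rows=[
    [[0,0,0,0,0,0,-0.62],[0,0,0,0,0,0,-0.62],[0,0,0,0,0,0,-0.62],[0,0,0,0,0,0,-0.62],[0,0,0,0,0,0,-0.62]],
  ],
)

```text
time_s: 7.95
tool_pos: [530.1, 269.8, 133.4]
ee_rot: [-3.141, -0.0, -1.527]
contact_force: [-0.1, 0.4, -1.1]
grip_width: 15.8
finger_force: 0.0
```

play_rows(
  rows=[
    [[0,-0.005,-0.0025,0,0,0,-0.62],[0,-0.005,-0.0025,0,0,0,-0.62],[0,-0.005,-0.002,0,0,0,-0.62],[0,-0.005,-0.002,0,0,0,-0.62],[0,-0.005,-0.0015,0,0,0,-0.62]],
  ],
)

```text
time_s: 8.37
tool_pos: [550.6, 270.8, 142.0]
ee_rot: [-3.141, -0.0, -1.527]
contact_force: [-0.8, 0.2, -0.4]
grip_width: 16.6
finger_force: 0.4
```

play_rows(
  rows=[
    [[0,-0.006,-0.001,0,0,0,-0.62],[0,-0.006,-0.0005,0,0,0,-0.62],[0,-0.006,0,0,0,0,-0.62],[0,-0.006,0,0,0,0,-0.62],[0,-0.005,0,0,0,0,-0.62]],
  ],
)

```text
time_s: 8.78
tool_pos: [573.7, 271.7, 142.6]
ee_rot: [3.141, -0.0, -1.527]
contact_force: [-0.1, -0.3, 0.3]
grip_width: 16.0
finger_force: 0.3
```

```bash
cat > pb.py <<'E'
from h import *
plan([530,270,137],rz(-87.5))
c=read_camera("wrist");P=pts(c);s=read_state();t=s["tool_pos"]
for v in (150,170):
    r=P[v,150:360];r=r[(r[:,2]>60)];q=r[(abs(r[:,2]-94)<5)];b=r[r[:,2]>130]
    print(v,"rim x",q[:,0].min(),q[:,0].max(),"z",q[:,2].mean(),"y",q[:,1].mean(),"bar",b.mean(0) if len(b) else None)
cc=read_camera("top");Q=pts(cc);q=Q[170:240,195:290].reshape(-1,3);q=q[(q[:,2]>80)&(q[:,2]<100)];print("top",q[:,:2].min(0),q[:,:2].max(0))
E
python3 pb.py
```

```text
now [573.7 271.7 142.6] [180.   -0.  -87.5] t 8.78 w 16.0 F [-0.1 -0.3  0.3] ff 0.3 j [ 0.76  0.14  0.03  0.   -1.46 -0.71]
shift old-axes units [-0.0002  0.0547  0.007 ] new-axes [-0.0002  0.0547  0.007 ] turn units [ 0.0001 -0.0001  0.0001] rows>= 1.057842461893805 0.004321765577254602
150 rim x 614.8872192489295 617.4065644562345 z 90.80759904073143 y 223.27061237218737 bar [573.26610129 210.14245019 173.13557207]
170 rim x 620.6364869782919 623.2208068344606 z 91.21377703790999 y 237.19013632454318 bar [572.50157912 219.58287507 165.88886374]
top [529.30078035 186.52982722] [624.14017326 278.42150447]
```

The bar at x≈573 stands over the pail's centre at x≈575, so the bail is upright with the pail on the worktop. I regrip, lift, and go round in front of the hook.

play_rows(
  rows=[
    [[0,0,0,0,0,0,-1],[0,0,0,0,0,0,-1],[0,0,0,0,0,0,-1],[0,0,0,0,0,0,-1],[0,0,0,0,0,0,-1]],
  ],
  force=100,
)

```text
time_s: 9.3
tool_pos: [573.2, 271.8, 142.8]
ee_rot: [-3.142, -0.0, -1.527]
contact_force: [1.8, -0.3, -1.8]
grip_width: 3.6
finger_force: 97.8
```

play_rows(
  rows=[
    [[0,0,-0.01,0,0,0,-1],[0,0,-0.025,0,0,0,-1],[0,0,-0.032,0,0,0,-1],[0,0,-0.026,0,0,0,-1],[0,0,-0.013,0,0,0,-1]],
  ],
)

```text
time_s: 9.72
tool_pos: [573.6, 272.0, 231.0]
ee_rot: [-3.139, 0.002, -1.527]
contact_force: [0.5, -0.4, -3.7]
grip_width: 3.6
finger_force: 98.0
```

play_rows(
  rows=[
    [[0.006,0.004,0,0,0,0,-1],[0.012,0.008,0,0,0,0,-1],[0.016,0.009,0,0,0,0,-1],[0.019,0.009,0,0,0,0,-1],[0.021,0.008,0,0,0,0,-1]],
  ],
)

```text
time_s: 10.13
tool_pos: [544.0, 210.7, 225.0]
ee_rot: [3.138, -0.001, -1.526]
contact_force: [-0.3, -0.1, -4.2]
grip_width: 3.4
finger_force: 97.9
```

play_rows(
  rows=[
    [[0.021,0.006,0,0,0,0,-1],[0.019,0.004,0,0,0,0,-1],[0.016,0.002,0,0,0,0,-1],[0.012,0.001,0,0,0,0,-1],[0.0055,0,0,0,0,0,-1]],
  ],
)

```text
time_s: 10.55
tool_pos: [537.5, 150.8, 227.4]
ee_rot: [3.141, -0.0, -1.528]
contact_force: [-0.7, 0.2, -4.3]
grip_width: 3.5
finger_force: 97.9
```

```bash
python3 - <<'E'
from h import *
plan([599,152,227],rz(-87.5))
c=read_camera("wrist");P=pts(c)
for v in (130,150,170):
    r=P[v,150:360];q=r[(abs(r[:,2]-176)<8)&(r[:,0]<655)];b=r[r[:,2]>235]
    print(v,"rim x",q[:,0].min(),q[:,0].max(),"y",q[:,1].mean(),"bar",b.mean(0) if len(b) else None)
for v in range(80,135,6):
    r=P[v,200:360];b=r[(r[:,2]>150)&(r[:,0]<600)];print(v,b.mean(0).round(0) if len(b) else None,end=' ')
E
```

```text
now [537.5 150.8 227.4] [180.   -0.  -87.5] t 10.55 w 3.5 F [-0.7  0.2 -4.3] ff 97.9 j [ 0.63 -0.07 -0.03  0.   -1.61 -0.59]
shift old-axes units [ 0.0018 -0.0768  0.0005] new-axes [ 0.0018 -0.0768  0.0005] turn units [ 0.0001 -0.0001 -0.0002] rows>= 1.474404858353836 0.005878796500017212
130 rim x 513.2948822523114 570.1397571285504 y 87.54726295548521 bar [541.21308174  82.2145777  250.301591  ]
150 rim x 579.0078616160633 581.9565158392862 y 102.40121009137465 bar [540.86481068  90.38328155 250.08407832]
170 rim x 585.2311694283545 587.7486583351929 y 116.44502767564325 bar [540.49624378  98.83329462 250.338897  ]
80 [542.  74. 371.] 86 [542.  74. 371.] 92 [542.  67. 229.] 98 [542.  69. 217.] 104 [542.  72. 234.] 110 [542.  75. 234.] 116 [543.  77. 227.] 122 [542.  81. 197.] 128 [541.  84. 204.] 134 [546.  87. 216.]
```

play_rows(
  rows=[
    [[0,-0.008,0,0,0,0,-1],[0,-0.018,0,0,0,0,-1],[0.002,-0.024,0,0,0,0,-1],[0,-0.018,0,0,0,0,-1],[0,-0.009,0,0,0,0,-1]],
  ],
)

```text
time_s: 11.02
tool_pos: [600.9, 153.9, 226.3]
ee_rot: [3.141, -0.001, -1.527]
contact_force: [0.2, 0.5, -5.3]
grip_width: 3.5
finger_force: 97.9
```

play_rows(
  rows=[
    [[0,0,0.005,0,0,0,-1],[0,0,0.012,0,0,0,-1],[0,0,0.015,0,0,0,-1],[0,0,0.01,0,0,0,-1],[0,0,0.004,0,0,0,-1]],
  ],
)

```text
time_s: 11.43
tool_pos: [597.9, 153.2, 188.2]
ee_rot: [3.138, -0.001, -1.526]
contact_force: [-2.5, 1.7, -1.1]
grip_width: 3.5
finger_force: 98.3
```

play_rows(
  rows=[
    [[0,0,0.001,0,0,0,-1],[0,0,0.001,0,0,0,-1],[0,0,0,0,0,0,-1],[0,0,0,0,0,0,-1],[0,0,0,0,0,0,-1]],
  ],
)

```text
time_s: 11.85
tool_pos: [599.4, 153.3, 189.9]
ee_rot: [-3.141, 0.0, -1.527]
contact_force: [0.1, 0.2, -4.6]
grip_width: 3.3
finger_force: 98.1
```

play_rows(
  rows=[
    [[0,0,0.0015,0,0,0,-1],[0,0,0.0015,0,0,0,-1],[0,0,0,0,0,0,-1],[0,0,0,0,0,0,-1],[0,0,0,0,0,0,-1]],
  ],
)

```text
time_s: 12.27
tool_pos: [599.5, 153.3, 187.7]
ee_rot: [-3.14, 0.0, -1.527]
contact_force: [0.3, 1.0, 0.1]
grip_width: 4.1
finger_force: 98.5
```

```bash
python3 - <<'E'
from h import *
plan([599,152,227],rz(-87.5));print(read_state()["wrist_torque"])
c=read_camera("wrist");cv2.imwrite("pics/w4.png",c["color"])
E
```

```text
now [599.5 153.3 187.7] [-179.9    0.   -87.5] t 12.27 w 4.1 F [0.3 1.  0.1] ff 98.5 j [ 0.57  0.09  0.06  0.   -1.54 -0.53]
shift old-axes units [ 0.0016  0.0007 -0.0491] new-axes [ 0.0016  0.0007 -0.0491] turn units [-0.0004  0.      0.0002] rows>= 0.9421757232490698 0.011205837551596778
[2.13969494e-01 2.13711067e-01 2.16273725e-05]
```

View pics/w4.png

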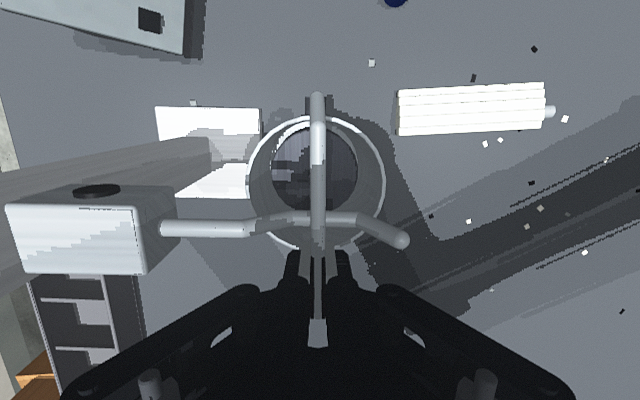

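The bar (column 317) crosses the hook's seat between the tip at (400,240) and the rise at (250,225), and the load is off the gripper. I release slowly and retreat upwards.

play_rows(
  rows=[
    [[0,0,0,0,0,0,-0.85],[0,0,0,0,0,0,-0.7],[0,0,0,0,0,0,-0.5],[0,0,0,0,0,0,-0.4],[0,0,0,0,0,0,-0.4]],
  ],
)

```text
time_s: 12.73
tool_pos: [599.3, 153.1, 186.9]
ee_rot: [-3.142, -0.0, -1.527]
contact_force: [-0.3, 0.7, -0.0]
grip_width: 25.4
finger_force: 0.0
```

play_rows(
  rows=[
    [[0,0,-0.01,0,0,0,-0.4],[0,0,-0.03,0,0,0,-0.4],[0,0,-0.04,0,0,0,-0.4],[0,0,-0.04,0,0,0,-0.4],[0,0,-0.02,0,0,0,-0.4]],
  ],
)

```text
time_s: 13.15
tool_pos: [599.9, 152.8, 304.5]
ee_rot: [-3.136, 0.001, -1.527]
contact_force: [0.3, -0.2, 1.1]
grip_width: 25.6
finger_force: 0.0
```

```bash
python3 - <<'E'
from h import *
c=read_camera("wrist");P=pts(c)
q=P.reshape(-1,3)
r=q[(abs(q[:,2]-135)<6)&(abs(q[:,0]-600)<75)&(abs(q[:,1]-127)<60)];print("rim",len(r),r.min(0),r.max(0))
b=q[(abs(q[:,2]-211)<9)&(abs(q[:,0]-600)<20)&(q[:,1]>80)&(q[:,1]<180)&(abs(q[:,1]-126)>8)];print("bar",len(b),b.mean(0),b.min(0),b.max(0))
c=read_camera("top");P=pts(c);q=P.reshape(-1,3)
# key rest/bow refine not needed; state
p=np.array([422.6,-89.1,150]);rows(p,rz(-13.7),10,0.0)
E
```

```text
rim 949 [552.02783973  67.41736722 129.00540246] [651.09240618 186.83336984 138.98516626]
bar 765 [601.31603252 126.68787995 210.8123721 ] [595.91747162  80.03619579 202.69079558] [606.18892904 179.48796866 213.86991272]
now [600.3 153.1 304.4] [-1.796e+02  1.000e-01 -8.750e+01] t 13.25 w 25.1 F [-0.  -0.7 -0.3] ff 0.0 j [ 0.57  0.11  0.29  0.   -1.74 -0.53]
shift old-axes units [0.2932 0.2365 0.1906] new-axes [-0.1441  0.3468  0.193 ] turn units [-0.0025 -0.0009 -0.41  ] rows>= 8.099324191268167 10.307081102279533
[0.0293, 0.0236, 0.0191, -0.0002, -0.0001, -0.041, 0.0]
[0.026, 0.0272, 0.0191, -0.0002, -0.0001, -0.041, 0.0]
[0.0223, 0.0303, 0.0191, -0.0002, -0.0001, -0.041, 0.0]
[0.0183, 0.0329, 0.0191, -0.0002, -0.0001, -0.041, 0.0]
[0.0139, 0.035, 0.0191, -0.0002, -0.0001, -0.041, 0.0]
[0.0093, 0.0365, 0.0192, -0.0002, -0.0001, -0.041, 0.0]
[0.0045, 0.0373, 0.0192, -0.0002, -0.0001, -0.041, 0.0]
[-0.0003, 0.0376, 0.0192, -0.0002, -0.0001, -0.041, 0.0]
[-0.0051, 0.0372, 0.0192, -0.0002, -0.0001, -0.041, 0.0]
[-0.0098, 0.0363, 0.0193, -0.0002, -0.0001, -0.041, 0.0]
```

The pail hangs on the hook: rim centre (601.5,127), bar at x 601. Next, the key.

play_rows(
  rows=[
    [[0.029,0.024,0.019,0,0,-0.039,-0.2],[0.026,0.027,0.019,0,0,-0.039,-0.2],[0.0225,0.03,0.019,0,0,-0.039,-0.2],[0.0185,0.033,0.019,0,0,-0.039,-0.2],[0.0145,0.035,0.019,0,0,-0.039,-0.2]],
  ],
)

```text
time_s: 13.67
tool_pos: [507.7, 31.6, 221.8]
ee_rot: [3.141, 0.0, -0.908]
contact_force: [0.8, 0.4, 0.3]
grip_width: 34.1
finger_force: 0.0
```

play_rows(
  rows=[
    [[0.0105,0.036,0.019,0,0,-0.039,-0.2],[0.006,0.037,0.019,0,0,-0.039,-0.2],[0.001,0.0375,0.019,0,0,-0.039,-0.2],[-0.0035,0.0375,0.019,0,0,-0.039,-0.2],[-0.008,0.0365,0.019,0,0,-0.039,-0.2]],
  ],
)

```text
time_s: 14.08
tool_pos: [418.5, -89.0, 146.1]
ee_rot: [3.142, 0.0, -0.295]
contact_force: [0.4, -0.4, 0.2]
grip_width: 34.3
finger_force: 0.0
```

play_rows(
  rows=[
    [[0,0,0,0,0,-0.02,-0.2],[0,0,0,0,0,0,-0.2],[0,0,0,0,0,0,-0.2],[0,0,0,0,0,0,-0.2],[0,0,0,0,0,0,-0.2]],
  ],
)

```text
time_s: 14.5
tool_pos: [420.2, -87.5, 147.3]
ee_rot: [-3.142, -0.0, -0.239]
contact_force: [-0.6, 0.8, 0.2]
grip_width: 34.7
finger_force: 0.0
```

```bash
python3 - <<'E'
from h import *
c=read_camera("wrist");P=pts(c);s=read_state();q=P.reshape(-1,3)
b=q[(q[:,2]>55)&(q[:,2]<90)&(np.hypot(q[:,0]-422,q[:,1]+89)<45)]
print(len(b))
if len(b)>5:
    t=b[b[:,2]>np.percentile(b[:,2],95)-5];print("bow",t.mean(0),cv2.minAreaRect(t[:,:2].astype(np.float32)),len(t))
r=q[(q[:,2]>24)&(q[:,2]<40)&(np.hypot(q[:,0]-422,q[:,1]+89)<50)];print("rest",r.mean(0),cv2.minAreaRect(r[:,:2].astype(np.float32)))
plan([422.6,-89.1,47],rz(-13.7))
E
```

```text
439
bow [423.03615081 -89.5436254   77.83750752] ((422.1913146972656, -89.63916015625), (8.637571334838867, 27.346622467041016), 76.13961791992188) 374
rest [425.12386475 -90.17085587  31.16323068] ((421.8559265136719, -89.3043441772461), (49.955230712890625, 60.38141632080078), 75.6440658569336)
now [420.2 -87.4 147.2] [180.   -0.  -13.7] t 14.55 w 34.6 F [ 0.4  0.2 -0.8] ff 0.0 j [ 0.27 -0.44 -0.48  0.   -1.53  1.06]
shift old-axes units [0.0034 0.0013 0.1253] new-axes [0.0034 0.0013 0.1253] turn units [ 0.     -0.0001  0.0001] rows>= 2.4047984655857517 0.002620239808367869
```

play_rows(
  rows=[
    [[0.003,0.0018,0.03,0,0,0.0015,-0.2],[0,0,0.04,0,0,0,-0.2],[0,0,0.035,0,0,0,-0.2],[0,0,0.02,0,0,0,-0.2],[0,0,0,0,0,0,-0.2]],
  ],
)

```text
time_s: 14.97
tool_pos: [419.4, -89.7, 42.9]
ee_rot: [3.14, 0.007, -0.244]
contact_force: [-1.3, -0.2, -0.3]
grip_width: 34.4
finger_force: 0.0
```

play_rows(
  rows=[
    [[0,0,0,0,0,0,-0.2],[0,0,0,0,0,0,-0.6],[0,0,0,0,0,0,-1],[0,0,0,0,0,0,-1],[0,0,0,0,0,0,-1]],
  ],
  force=60,
)

```text
time_s: 15.38
tool_pos: [423.0, -89.8, 48.9]
ee_rot: [-3.141, -0.003, -0.243]
contact_force: [-0.8, 1.6, 5.6]
grip_width: 7.8
finger_force: 60.2
```

play_rows(
  rows=[
    [[0,0,0,0,0,0,-1],[0,0,-0.01,0,0,0,-1],[0,0,-0.02,0,0,0,-1],[0,0,-0.03,0,0,0,-1],[0,0,-0.02,0,0,0,-1]],
  ],
)

```text
time_s: 15.8
tool_pos: [421.8, -90.2, 113.1]
ee_rot: [3.141, -0.001, -0.244]
contact_force: [0.0, -0.9, 0.7]
grip_width: 8.1
finger_force: 59.3
```

```bash
python3 - <<'E'
from h import *
rows([540,-230,240],rz(-91.5),12,-1)
E
```

```text
now [421.8 -90.2 113.1] [ 1.8e+02 -1.0e-01 -1.4e+01] t 15.8 w 8.1 F [ 0.  -0.9  0.7] ff 59.3 j [ 0.26 -0.42 -0.53  0.   -1.46  1.06]
shift old-axes units [ 0.1857  0.1341 -0.1584] new-axes [ 0.1709 -0.1522 -0.1586] turn units [-2.000e-04 -3.000e-04  4.308e-01] rows>= 5.341327250275573 10.830763335543402
[0.0155, 0.0112, -0.0132, -0.0, -0.0, 0.0359, -1]
[0.0166, 0.0094, -0.0132, -0.0, -0.0, 0.0359, -1]
[0.0176, 0.0074, -0.0132, -0.0, -0.0, 0.0359, -1]
[0.0183, 0.0054, -0.0132, -0.0, -0.0, 0.0359, -1]
[0.0188, 0.0033, -0.0132, -0.0, -0.0, 0.0359, -1]
[0.019, 0.0012, -0.0132, -0.0, -0.0, 0.0359, -1]
[0.0191, -0.001, -0.0132, -0.0, -0.0, 0.0359, -1]
[0.0188, -0.0031, -0.0132, -0.0, -0.0, 0.0359, -1]
[0.0183, -0.0052, -0.0132, -0.0, -0.0, 0.0359, -1]
[0.0176, -0.0072, -0.0132, -0.0, -0.0, 0.0359, -1]
[0.0167, -0.0092, -0.0132, -0.0, -0.0, 0.0359, -1]
[0.0156, -0.011, -0.0132, -0.0, -0.0, 0.0359, -1]
```

play_rows(
  rows=[
    [[0.0155,0.011,-0.013,0,0,0.036,-1],[0.0165,0.0095,-0.013,0,0,0.036,-1],[0.0175,0.0075,-0.013,0,0,0.036,-1],[0.0185,0.0055,-0.013,0,0,0.036,-1],[0.019,0.0035,-0.013,0,0,0.036,-1]],
  ],
)

```text
time_s: 16.22
tool_pos: [471.1, -149.2, 163.8]
ee_rot: [3.141, 0.0, -0.815]
contact_force: [-0.2, 0.6, -0.9]
grip_width: 7.6
finger_force: 59.4
```

play_rows(
  rows=[
    [[0.019,0.001,-0.013,0,0,0.036,-1],[0.019,-0.001,-0.013,0,0,0.036,-1],[0.019,-0.003,-0.013,0,0,0.036,-1],[0.0185,-0.005,-0.013,0,0,0.036,-1],[0.0175,-0.007,-0.013,0,0,0.036,-1]],
  ],
)

```text
time_s: 16.63
tool_pos: [519.9, -207.8, 215.6]
ee_rot: [3.141, 0.0, -1.38]
contact_force: [0.5, 0.5, -0.2]
grip_width: 8.0
finger_force: 59.4
```

play_rows(
  rows=[
    [[0.0165,-0.009,-0.013,0,0,0.036,-1],[0.0155,-0.011,-0.013,0,0,0.035,-1],[0,0,0,0,0,0,-1],[0,0,0,0,0,0,-1],[0,0,0,0,0,0,-1]],
  ],
)

```text
time_s: 17.05
tool_pos: [538.8, -229.9, 235.2]
ee_rot: [3.14, 0.001, -1.596]
contact_force: [-0.5, -0.4, -0.9]
grip_width: 8.1
finger_force: 59.4
```

```bash
python3 - <<'E'
from h import *
c=read_camera("wrist");P=pts(c);cv2.imwrite("pics/w5.png",c["color"]);np.save("w5P.npy",P);np.save("w5C.npy",c["color"])
plan([540,-230,240],rz(-91.5))
E
```

```text
now [ 538.7 -229.8  235.2] [179.9   0.  -91.4] t 17.1 w 8.2 F [-0.1  0.8  0.1] ff 59.4 j [-0.06  0.    0.05 -0.   -1.62  0.04]
shift old-axes units [ 0.0002 -0.0016 -0.006 ] new-axes [ 0.0002 -0.0016 -0.006 ] turn units [0.0003 0.0001 0.0004] rows>= 0.11966156765001464 0.014214233107353404
```

View pics/w5.png

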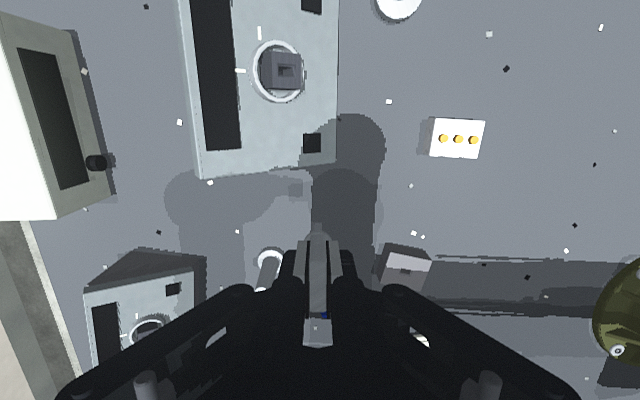

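The wrist view shows the switch barrel's face at (282,71) with its slot near (287,70). I now measure the slot's centre and direction.

```bash
python3 - <<'E'
from h import *
P=np.load("w5P.npy");C=np.load("w5C.npy")
# panel plane
q=P[20:165,195:335].reshape(-1,3);q=q[(q[:,2]>30)&(q[:,2]<150)]
n0=np.array([-.577,.015,.8166]);h=q@n0;k=np.histogram(h,bins=200);pk=k[1][k[0].argmax()]
t=q[abs(h-pk)<3];c=t.mean(0);n=np.linalg.svd(t-c)[2][2];n*=np.sign(n[2])
print("n",n,"tilt",np.degrees(np.arccos(n[2])),"az",np.degrees(np.arctan2(n[1],n[0])))
ex=np.cross(n,[0,0,1]);ex/=np.linalg.norm(ex);ey=np.cross(n,ex) # ex ~ +y?
H=(P-c)@n;X=(P-c)@ex;Y=(P-c)@ey
m=(abs(H-24)<3);m[:40]=0;m[105:]=0;m[:,:255]=0;m[:,310:]=0
r=cv2.minAreaRect(np.c_[X[m],Y[m]].astype(np.float32));hf=np.median(H[m])
print("face",m.sum(),r,"h",hf,"ctr",c+ex*r[0][0]+ey*r[0][1]+n*hf)
g=cv2.cvtColor(C,6);print(g[54:92,262:308:1][::2,::2])
s=np.zeros(m.shape,bool);s[58:85,272:300]=1;dk=s&(H<hf-3)
print("slot depth px",dk.sum(),"h",H[dk].min() if dk.any() else 0)
v,u=np.nonzero(dk);print(u.min(),u.max(),v.min(),v.max())
E
```

```text
n [-0.58270728  0.01979182  0.81244108] tilt 35.66487784992143 az 178.054680460664
face 978 ((-20.321258544921875, 8.214010238647461), (28.26057243347168, 29.24721336364746), 0.0672878548502922) h 23.346744944508572 ctr [ 562.74660552 -338.70522294  113.83694864]
[[ 52  87  88  89  86 105 106 103 103 103 100 105 104 103 101  97  88 105
  104 142 186 185 185]
 [ 57  90  87  87  87 105 108 104 104 105 104 100 106 102 102 106 101 103
  104 118 187 184 184]
 [ 78  87  87  86  86 108 106 104 106 102  98 105 107 108 104 105 105 105
  109 101 199 184 183]
 [ 87  86  86  83  82 107 106 107 105 103  98 105 108 103 104 104 102 101
  103 105 108 191 183]
 [ 93  86  84  84  85 105 104 102  98 103 105 107 108 105 103 109 105 105
  103 104 136 194 186]
 [ 89  83  86  85  85 109 107 101  80  80  77  80  85  88  90  94  98 105
  102 105 204 179 189]
 [ 85  86  86  89  86 106 107 104  71  65  65  77  77  88  95  99  96 106
  107 109 202 178 187]
 [ 88  81  88  85  87 106 108 103  67  46  48  51  53  63  73  95  99 108
  102 109 139 175 189]
 [ 89  85  85  86  86 104 106 102  66  53  56  82  87  83  9
[... 361 characters left out ...]
 105 105 107 104 104 104 102 104 105 104
  102 111 116  96 125]
 [ 89  85  84  85  86  99 101 104 104 106 103 103 103 106  99 101 102 106
  103 109 110 116 193]
 [ 59  85  86  87  89  95 103 100 103 103 103 104 105 104 100 103 100 104
  105 107 119 114 191]
 [ 50  85  85  88  87  91 105 103 105 105 103 100 104  99 100 102 104 104
  105 111 130 114 192]
 [130  55  86  89  90  96 106 106 108 109 108 105 103 107 103 105 103 103
  105 108 109 119 191]
 [233  53  63  62  49  45  49  56  61  68  67  71  79  81  78  83  82  80
   84 102 111 115 191]
 [233 228  79 119 109 142 134 128 130 124 121 121 118 114 110 116 123 176
  186 108 113 148 189]]
slot depth px 107 h 0.46567181268690067
279 291 65 74
```

```bash
python3 - <<'E'
from h import *
c=read_camera("wrist");K=c["intrinsics"];T=np.array(c["cam_to_world"]);C=c["color"]
g=cv2.cvtColor(C,6)
n=np.array([-.58,.0175,.8145]);n/=np.linalg.norm(n);F=np.array([563.5,-338.8,113.6])
ex=np.cross(n,[0,0,1]);ex/=np.linalg.norm(ex);ey=np.cross(n,ex)
print("ex",ex,"ey",ey)
def ray(u,v):
    d=T[:3,:3]@np.array([(u-K[0,2])/K[0,0],(v-K[1,2])/K[1,1],1]);o=T[:3,3];return o+d*((F-o)@n)/(d@n)
m=(g<97)&(g>0);S=np.zeros_like(m);S[60:80,275:297]=1
v,u=np.nonzero(m&S);p=np.array([ray(a,b) for a,b in zip(u,v)])
X=(p-F)@ex;Y=(p-F)@ey
print(len(p),"slot X",np.percentile(X,[2,98]),"Y",np.percentile(Y,[2,98]))
ctr=F+ex*np.percentile(X,[2,98]).mean()+ey*np.percentile(Y,[2,98]).mean();print("slot ctr",ctr, cv2.minAreaRect(np.c_[X,Y].astype(np.float32)))
# face outline: gray 94..112 blob connected around
f=((g>94)&(g<113)|(m&S));f[:,:265]=0;f[:,305:]=0;f[:45]=0;f[92:]=0
f=cv2.morphologyEx(f.astype(np.uint8),cv2.MORPH_OPEN,np.ones((5,5)))
v,u=np.nonzero(f);p=np.array([ray(a,b) for a,b in zip(u,v)])
print("face",cv2.minAreaRect(np.c_[(p-F)@ex,(p-F)@ey].astype(np.float32)))
E
```

```text
ex [ 0.03015869  0.99954512 -0.        ] ey [-0.81408208  0.02456282 -0.58023015]
215 slot X [-5.03871786  5.20702377] Y [-7.83876937  8.5763222 ]
slot ctr [ 563.20232367 -338.70682714  113.38602481] ((0.10285377502441406, 0.7599258422851562), (10.789708137512207, 17.68940544128418), 0.25506430864334106)
face ((0.3204498291015625, 0.7707910537719727), (27.14548683166504, 28.0378475189209), 0.16725239157676697)
```

The slot's long side runs up the slope, so the tool's x must point upslope. I plan the turn to a standoff pose.

```bash
cat >> h.py <<'E'
RT=R.from_euler('xyz',[np.pi,np.radians(-35.3),np.radians(-1.7)])
E
python3 - <<'E'
from h import *
print(RT.as_matrix().round(3))
rows([506,-337,193.7],RT,15,-1)
E
```

```text
[[ 0.816 -0.03   0.578]
 [-0.024 -1.    -0.017]
 [ 0.578  0.    -0.816]]
now [ 538.8 -229.7  235.3] [180.    0.  -91.4] t 17.15 w 7.8 F [ 0.7 -0.2 -1.2] ff 59.4 j [-0.06  0.    0.05 -0.   -1.62  0.04]
shift old-axes units [0.1351 0.0376 0.052 ] new-axes [-0.0602  0.1352  0.0211] turn units [ 0.1532  0.1541 -0.4812] rows>= 2.868637911674105 13.27422720708159
[0.009, 0.0025, 0.0035, 0.0102, 0.0103, -0.0321, -1]
[0.0086, 0.0035, 0.0037, 0.0102, 0.0103, -0.0321, -1]
[0.0081, 0.0045, 0.0038, 0.0102, 0.0103, -0.0321, -1]
[0.0074, 0.0054, 0.0039, 0.0102, 0.0103, -0.0321, -1]
[0.0067, 0.0062, 0.0039, 0.0102, 0.0103, -0.0321, -1]
[0.0059, 0.007, 0.0039, 0.0102, 0.0103, -0.0321, -1]
[0.0051, 0.0077, 0.0039, 0.0102, 0.0103, -0.0321, -1]
[0.0042, 0.0082, 0.0038, 0.0102, 0.0103, -0.0321, -1]
[0.0032, 0.0087, 0.0036, 0.0102, 0.0103, -0.0321, -1]
[0.0022, 0.0091, 0.0034, 0.0102, 0.0103, -0.0321, -1]
[0.0011, 0.0094, 0.0032, 0.0102, 0.0103, -0.0321, -1]
[0.0001, 0.0095, 0.0029, 0.0102, 0.0103, -0.0321, -1]
[-0.001, 0.0096, 0.0026, 0.0102, 0.0103, -0.0321, -1]
[-0.002, 0.0095, 0.0022, 0.0102, 0.0103, -0.0321, -1]
[-0.003, 0.0093, 0.0018, 0.0102, 0.0103, -0.0321, -1]
```

play_rows(
  rows=[
    [[0.009,0.0025,0.0035,0.0102,0.0103,-0.032,-1],[0.0085,0.0035,0.0035,0.0102,0.0103,-0.032,-1],[0.008,0.0045,0.004,0.0102,0.0103,-0.032,-1],[0.0075,0.0055,0.004,0.0102,0.0103,-0.032,-1],[0.0065,0.006,0.004,0.0102,0.0103,-0.032,-1]],
  ],
)

```text
time_s: 17.57
tool_pos: [527.8, -265.3, 221.3]
ee_rot: [-3.027, -0.197, -1.097]
contact_force: [-0.1, -0.5, -0.9]
grip_width: 8.0
finger_force: 59.3
```

play_rows(
  rows=[
    [[0.006,0.007,0.004,0.0102,0.0103,-0.032,-1],[0.005,0.0075,0.004,0.0102,0.0103,-0.032,-1],[0.004,0.008,0.004,0.0102,0.0103,-0.032,-1],[0.003,0.0085,0.0035,0.0102,0.0103,-0.032,-1],[0.002,0.009,0.0035,0.0102,0.0103,-0.032,-1]],
  ],
)

```text
time_s: 17.98
tool_pos: [516.9, -300.3, 207.0]
ee_rot: [-3.02, -0.422, -0.594]
contact_force: [0.1, -1.2, 0.5]
grip_width: 7.8
finger_force: 59.3
```

play_rows(
  rows=[
    [[0.001,0.0095,0.003,0.0102,0.0103,-0.032,-1],[0,0.0095,0.003,0.0102,0.0103,-0.032,-1],[-0.001,0.0095,0.0025,0.0102,0.0103,-0.032,-1],[-0.002,0.0095,0.002,0.0102,0.0103,-0.032,-1],[-0.003,0.0095,0.002,0.0102,0.0103,-0.032,-1]],
  ],
)

```text
time_s: 18.4
tool_pos: [505.8, -335.3, 193.6]
ee_rot: [3.141, -0.617, -0.035]
contact_force: [-0.5, 0.4, -0.0]
grip_width: 7.9
finger_force: 59.3
```

```bash
python3 - <<'E'
from h import *
rows([506,-337,193.7],RT,2,-1)
c=read_camera("wrist");P=pts(c);cv2.imwrite("pics/w6.png",c["color"]);np.save("w6P.npy",P);np.save("w6C.npy",c["color"])
E
```

```text
now [ 505.8 -335.3  193.6] [179.9 -35.4  -2. ] t 18.4 w 7.9 F [-0.5  0.4 -0. ] ff 59.3 j [-0.38 -0.37 -0.38 -0.24 -0.99  1.99]
shift old-axes units [0.0003 0.0021 0.0001] new-axes [0.0003 0.0021 0.0001] turn units [ 0.0012 -0.0004 -0.0013] rows>= 0.04002609883401684 0.046858736909236025
[0.0002, 0.001, 0.0, 0.0006, -0.0002, -0.0007, -1]
[0.0002, 0.001, 0.0, 0.0006, -0.0002, -0.0007, -1]
```

View pics/w6.png

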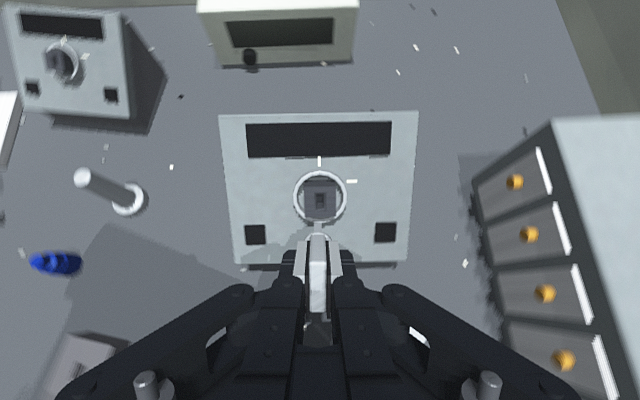

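The slot is at (320,200) and the blade's tip at about (318,230), in one view. I compare both in tool axes.

```bash
cat > al.py <<'E'
from h import *
c=read_camera("wrist");P=pts(c);K=c["intrinsics"];T=np.array(c["cam_to_world"]);g=cv2.cvtColor(c["color"],6)
s=read_state();R0=R.from_euler('xyz',s["ee_rot"]);p0=s["tool_pos"]
Q=R0.inv().apply((P-p0).reshape(-1,3)).reshape(P.shape)
print("pose",p0.round(1),np.degrees(s["ee_rot"]).round(2))
k=(abs(Q[...,0])<25)&(abs(Q[...,1])<12)&(Q[...,2]>3)&(Q[...,2]<55)
v,u=np.nonzero(k);print("key px",len(u),u.min() if len(u) else 0,u.max() if len(u) else 0)
for a in range(v.min(),v.max()+1,1):
    m=v==a
    if m.any():print(a,u[m].min(),u[m].max(),Q[a,u[m]].mean(0).round(1))
# face plane from depth
z=np.median(Q[188:195,310:332][...,2]);fm=(abs(Q[...,2]-z)<4)&(abs(Q[...,0]-0)<45)&(abs(Q[...,1])<30)
t=Q[fm];cc=t.mean(0);n=np.linalg.svd(t-cc)[2][2];n*=np.sign(n[2]);r=cv2.minAreaRect(t[:,:2].astype(np.float32))
print("face z",z,"n",n.round(3),"rect",r,len(t))
print(g[184:216:1,300:342:2])
E
python3 al.py
```

```text
pose [ 505.1 -336.7  193. ] [-179.89  -35.26   -2.4 ]
key px 178 304 331
222 314 321 [ 5.1 -1.  39.1]
223 314 321 [ 5.4 -1.  36.6]
224 314 321 [ 5.2 -1.  35.4]
225 314 321 [ 5.1 -1.  33.8]
226 314 321 [ 5.3 -1.  31.6]
227 314 321 [ 5.2 -1.  30.1]
228 314 321 [ 5.3 -1.  28.2]
229 314 321 [ 5.2 -1.  27. ]
230 314 321 [ 7.5 -1.  20.1]
231 312 323 [ 7.8 -1.  17.8]
232 310 325 [ 7.7 -1.  16.5]
233 309 326 [ 7.3 -1.  16. ]
234 307 328 [ 6.4 -1.  16.5]
235 306 329 [ 5.6 -1.  16.8]
236 306 329 [ 5.4 -0.9 15.8]
237 305 330 [ 4.7 -0.9 15.9]
238 305 330 [ 4.2 -0.9 15.6]
239 304 331 [ 3.4 -0.9 15.8]
face z 98.16268358132933 n [-0.014 -0.004  1.   ] rect ((1.9236984252929688, -0.2094411849975586), (27.695953369140625, 28.62146759033203), 89.46178436279297) 908
[[ 84  78  73  75  77  77  78  73  78  76  76  74  75  77  74  79  76  84
   66 188 223]
 [ 90  84  78  80  83  79  79  80  77  80  82  79  78  76  82  76  78  76
   80 113 221]
 [ 96  86  91  92  91  89  90  88  86  92  86  90  90  95  89  90  89  88
   99  69 221]
 [107  85  96  93  97  97  98  97  98  96  93 100  96  96  95  97  97  97
 
[... 1806 characters left out ...]
6  98  97  98  97  78  80  89  92  98  85  96  99  95  99 122
  132 149 227]
 [132 119  90  97  94  94  96  86 100  99  95  90  81  97  97  92  92 105
  134 198 225]
 [174 123  89  92  95  95 100  97  98  92  90  89  84  95  95  93  91 101
  143 227 217]
 [217 123  93  97  92  98  95  98  95  94  90  91  91  97  95  97  99  95
  194 225 202]
 [227 162  96  95  98  94  97  97  94  98  95  98  97  97  98  98  94 109
  225 215 152]
 [226 204  92  95  94  94  95  95  93  94  97  94  97  93  92  95  91 130
  225 197 108]
 [218 212  85  93  91  97  93  94  95  93  91  92  95  95  93  94  88 136
  220 146 100]
 [186 200  82  95  93  97  95  98  94  91  94  94  97  99  93  96  91 153
  206  96 107]]
```

In tool axes the blade's centre is at about (-0.9,-1.0) and the face's centre at (1.9,-0.2), with 59 mm between blade tip and face. I shift (+2.8,+0.8), approach by 48 mm and check again.

play_rows(
  rows=[
    [[0.0035,0.001,0,0,0,0,-1],[0,0,0.015,0,0,0,-1],[0,0,0.02,0,0,0,-1],[0,0,0.015,0,0,0,-1],[0,0,0.01,0,0,0,-1]],
  ],
)

```text
time_s: 18.92
tool_pos: [536.9, -336.7, 153.4]
ee_rot: [-3.137, -0.612, -0.044]
contact_force: [-0.6, 1.1, -0.5]
grip_width: 8.1
finger_force: 59.4
```

play_rows(
  rows=[
    [[0,0,0,0,0,0,-1],[0,0,0,0,0,0,-1],[0,0,0,0,0,0,-1],[0,0,0,0,0,0,-1],[0,0,0,0,0,0,-1]],
  ],
)

```text
time_s: 19.33
tool_pos: [536.3, -338.2, 157.1]
ee_rot: [-3.14, -0.616, -0.043]
contact_force: [-0.2, -0.6, -0.7]
grip_width: 8.0
finger_force: 59.4
```

```bash
python3 - <<'E'
from h import *
c=read_camera("wrist");P=pts(c);s=read_state();R0=R.from_euler('xyz',s["ee_rot"]);p0=s["tool_pos"]
Q=R0.inv().apply((P-p0).reshape(-1,3)).reshape(P.shape)
print(p0.round(1),np.degrees(s["ee_rot"]).round(2),s["contact_force"])
t=Q[(abs(Q[...,2]-50)<4)&(abs(Q[...,0])<30)&(abs(Q[...,1])<25)]
print("face",len(t),np.median(t[:,2]),t.min(0),t.max(0),cv2.minAreaRect(t[:,:2].astype(np.float32)))
b=Q[(Q[...,2]>24)&(Q[...,2]<36)&(abs(Q[...,0])<15)&(abs(Q[...,1])<9)];print("blade",len(b),b.mean(0),b.min(0),b.max(0))
d=Q[(Q[...,2]>52)&(Q[...,2]<70)&(abs(Q[...,0]-1)<10)&(abs(Q[...,1])<8)];print("slot",len(d),d.mean(0) if len(d) else 0,d.min(0),d.max(0))
cv2.imwrite("pics/w7.png",cv2.resize(c["color"][150:260,260:380],None,fx=5,fy=5,interpolation=2))
E
```

```text
[ 536.3 -338.3  157. ] [-179.89  -35.3    -2.5 ] [ 0.05526564 -0.53065528 -0.3250332 ]
face 952 50.582541215824925 [-13.1906652  -14.77194788  48.69434695] [11.65439177 13.21248379 53.99360871] ((-0.7968606948852539, -0.8041419982910156), (27.969520568847656, 24.851940155029297), 89.83312225341797)
blade 50 [ 5.47530169 -0.55469586 30.52250743] [ 4.71278165 -2.79790527 25.8939762 ] [ 6.07731489  1.85501867 35.76377114]
slot 76 [ 7.05058447 -0.54841289 58.38894881] [-6.7385016  -7.79599778 52.00853775] [10.99984998  7.97206656 68.90723604]
```

View pics/w7.png

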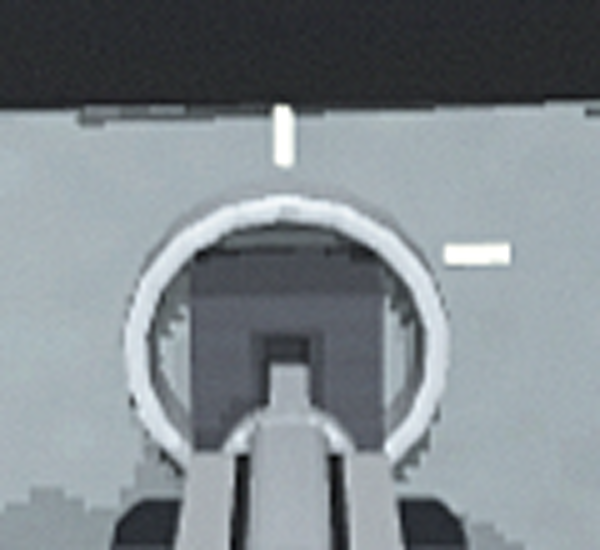

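The blade tip's upper edge is at crop (291,365), and the slot's outline is at columns 252–323 with its top at row 333. I cast these edges onto the face plane.

```bash
python3 - <<'E'
from h import *
c=read_camera("wrist");s=read_state();R0=R.from_euler('xyz',s["ee_rot"]);K=c["intrinsics"];T=np.array(c["cam_to_world"])
o=R0.inv().apply(T[:3,3]-s["tool_pos"]);M=R0.inv().as_matrix()@T[:3,:3];print("cam in tool",o)
def r(cu,cv,z):
    u,v=260+cu/5-.4,150+cv/5-.4
    d=M@np.array([(u-K[0,2])/K[0,0],(v-K[1,2])/K[1,1],1]);return (o+d*(z-o[2])/d[2]).round(2)
zf=50.3
print("face TL,TR",r(190,295,zf),r(383,295,zf),"bottom",r(190,450,zf),"slot top L,R",r(252,333,zf),r(323,333,zf),"blade tip L,R top",r(272,365,38.5),r(310,365,38.5))
E
```

```text
cam in tool [  78.9782736    -0.47612428 -143.22132677]
face TL,TR [ 10.89 -14.66  50.3 ] [10.87 12.87 50.3 ] bottom [-13.38 -15.19  50.3 ] slot top L,R [ 5.09 -5.86 50.3 ] [ 5.08  4.35 50.3 ] blade tip L,R top [ 4.94 -2.85 38.5 ] [ 4.94  2.32 38.5 ]
```

play_rows(
  rows=[
    [[-0.0028,-0.0006,0,0,0,0,-1],[0,0,0,0,0,0,-1],[0,0,0.004,0,0,0,-1],[0,0,0.004,0,0,0,-1],[0,0,0,0,0,0,-1]],
  ],
)

```text
time_s: 19.85
tool_pos: [538.1, -337.4, 148.5]
ee_rot: [-3.138, -0.614, -0.044]
contact_force: [-0.5, 0.7, -0.0]
grip_width: 8.0
finger_force: 59.4
```

play_rows(
  rows=[
    [[0,0,0,0,0,0,-1],[0,0,0,0,0,0,-1],[0,0,0,0,0,0,-1],[0,0,0,0,0,0,-1],[0,0,0,0,0,0,-1]],
  ],
)

```text
time_s: 20.27
tool_pos: [538.1, -337.7, 149.7]
ee_rot: [-3.139, -0.615, -0.044]
contact_force: [-1.4, -0.3, -0.9]
grip_width: 8.0
finger_force: 59.4
```

```bash
python3 - <<'E'
from h import *
c=read_camera("wrist");P=pts(c);s=read_state();R0=R.from_euler('xyz',s["ee_rot"]);p0=s["tool_pos"]
Q=R0.inv().apply((P-p0).reshape(-1,3)).reshape(P.shape)
print(p0.round(1),np.degrees(s["ee_rot"]).round(2),s["contact_force"].round(1))
t=Q[(abs(Q[...,2]-44)<3)&(abs(Q[...,0])<30)&(abs(Q[...,1])<25)]
print("face",len(t),np.median(t[:,2]),np.percentile(t,1,axis=0),np.percentile(t,99,axis=0))
b=Q[(Q[...,2]>24)&(Q[...,2]<36)&(abs(Q[...,0])<15)&(abs(Q[...,1])<9)];print("blade",len(b),b.mean(0))
g=cv2.cvtColor(c["color"],6);print(g[200:240,302:336:2])
E
```

```text
[ 538.1 -337.7  149.7] [-179.87  -35.24   -2.49] [ 0.8  0.4 -1.4]
face 1013 43.632917755680495 [ -9.33855991 -14.0359378   42.21541535] [14.12562821 13.66543696 46.51032467]
blade 50 [ 5.37409717 -0.51728442 30.3621027 ]
[[ 49  63  68  78  75  74  79  77  79  79  80  75  65  65  64  47  47]
 [ 54  79  79  78  75  74  75  79  77  77  79  78  77  77  78  65  64]
 [ 68  77  79  73  77  75  76  76  74  75  76  80  74  76  72  81  77]
 [ 79  75  77  76  75  75  78  76  75  77  77  78  78  75  78  77  79]
 [ 76  80  76  78  73  77  80  78  78  75  75  75  77  77  77  76  76]
 [ 78  77  79  76  76  79  79  79  80  75  74  73  76  76  77  76  76]
 [ 78  75  79  74  79  75  78  72  74  76  80  75  78  74  76  74  76]
 [ 72  77  74  73  71  76  73  74  70  77  76  75  71  74  77  74  70]
 [ 82  86  82  83  83  82  83  82  82  85  85  87  87  86  89  82  87]
 [ 89  98  96  92  95  94  95  95  93  96  92  98  98  95  96  97  93]
 [ 96  95  95  96  93  97  96  94  97  95  97  94  95  98  97  97  97]
 [ 95  97  98  96 100  95  97  96  94  96  94  98  95  98  99  96  97]
 [ 97  93  95  96  98  98  
[... 1261 characters left out ...]
 95  89  79  55 181 170 170 171  35  77  96  97  94  93  94]
 [ 91  96  90  77  77  97 178 170 171 166 115  83  93  96  94  92  97]
 [ 93  85  85  81 105 143 172 172 174 162 170 129  96  93  94  93  94]
 [ 93  77  81 102 142 172 183 182 186 178 200 168 131  88  94  92  92]
 [101  80  80 144 180 183 181 183 182 178 202 181 162  98  92  94  96]
 [ 91  82  95 182 186 169 169 169 169 168 172 182 199 121  96  96  96]
 [ 84  79 129 216 156 162 170 169 166 167 168 165 225 156  96  95  96]
 [ 78  76 174 227 133 162 170 171 168 165 166 149 227 198 107  95  90]
 [ 75  85 200 207 130 165 168 169 170 171 174 147 202 201 133  87  92]
 [ 73 118 200 196 139 165 169 169 170 170 171 152 172 186 168  86  88]]
```

play_rows(
  rows=[
    [[0,0.0006,0,0,0,0,-1],[0,0,0.003,0,0,0,-1],[0,0,0.003,0,0,0,-1],[0,0,0.003,0,0,0,-1],[0,0,0.003,0,0,0,-1]],
  ],
)

```text
time_s: 20.73
tool_pos: [543.7, -338.3, 141.3]
ee_rot: [-3.139, -0.615, -0.044]
contact_force: [0.5, 0.4, -0.9]
grip_width: 7.8
finger_force: 59.4
```

play_rows(
  rows=[
    [[0,0,0,0,0,0,-1],[0,0,0,0,0,0,-1],[0,0,0,0,0,0,-1],[0,0,0,0,0,0,-1],[0,0,0,0,0,0,-1]],
  ],
)

```text
time_s: 21.15
tool_pos: [543.6, -338.4, 141.8]
ee_rot: [-3.139, -0.615, -0.043]
contact_force: [-0.6, 0.3, -0.6]
grip_width: 7.8
finger_force: 59.4
```

```bash
cat > ck.py <<'E'
from h import *
c=read_camera("wrist");P=pts(c);s=read_state();R0=R.from_euler('xyz',s["ee_rot"]);p0=s["tool_pos"]
Q=R0.inv().apply((P-p0).reshape(-1,3)).reshape(P.shape)
print(p0.round(1),np.degrees(s["ee_rot"]).round(2),"F tool",R0.inv().apply(s["contact_force"]).round(1),"T",R0.inv().apply(s["wrist_torque"]).round(2))
t=Q[208:216,304:332];t=t[np.isfinite(t[...,2])];print("face z",np.median(t[:,2]))
b=Q[(Q[...,2]>21)&(Q[...,2]<36)&(abs(Q[...,0])<12)&(abs(Q[...,1])<6)];print("blade",len(b),b.mean(0),b[:,2].max() if len(b) else 0)
b=Q[(Q[...,2]>14.5)&(Q[...,2]<19)&(Q[...,0]>4)&(Q[...,0]<15)&(abs(Q[...,1])<8)];print("collar",len(b),b.mean(0),b[:,2].max() if len(b) else 0)
E
python3 ck.py
```

```text
[ 543.6 -338.4  141.8] [-179.86  -35.24   -2.49] F tool [ 0.2  1.2 -0.5] T [ 0.01 -1.62 -0.  ]
face z 35.798874361264275
blade 233 [ 6.79172826  0.47564403 33.46362201] 35.99741771505579
collar 92 [ 6.71591094 -0.49328842 16.26492364] 18.684461394029007
```

play_rows(
  rows=[
    [[0,0,0.003,0,0,0,-1],[0,0,0.003,0,0,0,-1],[0,0,0.003,0,0,0,-1],[0,0,0.002,0,0,0,-1],[0,0,0,0,0,0,-1]],
  ],
)

```text
time_s: 21.62
tool_pos: [548.9, -338.5, 134.1]
ee_rot: [-3.139, -0.615, -0.044]
contact_force: [1.1, -0.2, -0.4]
grip_width: 8.0
finger_force: 59.4
```

play_rows(
  rows=[
    [[0,0,0,0,0,0,-1],[0,0,0.002,0,0,0,-1],[0,0,0.002,0,0,0,-1],[0,0,0,0,0,0,-1],[0,0,0,0,0,0,-1]],
  ],
)

```text
time_s: 22.03
tool_pos: [550.5, -338.6, 131.8]
ee_rot: [-3.139, -0.615, -0.044]
contact_force: [-0.9, 0.1, -0.4]
grip_width: 7.9
finger_force: 59.4
```

```bash
python3 ck.py
```

```text
[ 550.5 -338.6  131.8] [-179.86  -35.22   -2.49] F tool [-0.9 -0.1  0.3] T [ 0.01 -1.67  0.05]
face z 35.50853261973366
blade 153 [ 8.84533337  0.03964361 22.39849086] 27.01636412591141
collar 91 [ 6.69373066 -0.41873533 16.38486997] 18.958189350931303
```

play_rows(
  rows=[
    [[0,0,0.0015,0,0,0,-1],[0,0,0.0015,0,0,0,-1],[0,0,0,0,0,0,-1],[0,0,0,0,0,0,-1],[0,0,0,0,0,0,-1]],
  ],
)

```text
time_s: 22.5
tool_pos: [551.9, -338.7, 130.0]
ee_rot: [-3.139, -0.615, -0.044]
contact_force: [0.4, -0.2, -0.2]
grip_width: 8.4
finger_force: 59.4
```

play_rows(
  rows=[
    [[0,0,0.001,0,0,0,-1],[0,0,0.001,0,0,0,-1],[0,0,0,0,0,0,-1],[0,0,0,0,0,0,-1],[0,0,0,0,0,0,-1]],
  ],
)

```text
time_s: 22.92
tool_pos: [552.7, -338.8, 129.3]
ee_rot: [-3.14, -0.615, -0.043]
contact_force: [-4.6, 2.0, 2.6]
grip_width: 7.9
finger_force: 60.3
```

```bash
python3 ck.py
```

```text
[ 552.7 -338.8  129.3] [-179.88  -35.24   -2.47] F tool [-1.4 -1.8 -4.8] T [ 0.66 -2.28  0.02]
face z 36.128831947920844
blade 0 [nan nan nan] 0
collar 312 [ 9.30833528  0.15612075 17.74828714] 18.99541663124249ck.py:6: RuntimeWarning: Mean of empty slice.
  b=Q[(Q[...,2]>21)&(Q[...,2]<36)&(abs(Q[...,0])<12)&(abs(Q[...,1])<6)];print("blade",len(b),b.mean(0),b[:,2].max() if len(b) else 0)
  ret = um.true_divide(
```

Contact of about 5 N along the axis: the collar is home. Now I turn clockwise.

play_rows(
  rows=[
    [[0,0,0,0,0,0.02,-1],[0,0,0,0,0,0.03,-1],[0,0,0,0,0,0.03,-1],[0,0,0,0,0,0.03,-1],[0,0,0,0,0,0.03,-1]],
  ],
)

```text
time_s: 23.38
tool_pos: [552.9, -339.3, 129.4]
ee_rot: [-2.846, -0.548, -0.571]
contact_force: [-3.9, -1.1, 1.8]
grip_width: 7.9
finger_force: 60.0
```

play_rows(
  rows=[
    [[0,0,0,0,0,0.03,-1],[0,0,0,0,0,0.03,-1],[0,0,0,0,0,0.03,-1],[0,0,0,0,0,0.03,-1],[0,0,0,0,0,0.03,-1]],
  ],
)

```text
time_s: 23.8
tool_pos: [552.4, -339.9, 129.1]
ee_rot: [-2.631, -0.359, -1.053]
contact_force: [-4.0, -3.9, 2.0]
grip_width: 7.5
finger_force: 60.0
```

play_rows(
  rows=[
    [[0,0,0,0,0,0.03,-1],[0,0,0,0,0,0.03,-1],[0,0,0,0,0,0.03,-1],[0,0,0,0,0,0.02,-1],[0,0,0,0,0,0,-1]],
  ],
)

```text
time_s: 24.22
tool_pos: [552.1, -340.1, 128.9]
ee_rot: [-2.55, -0.177, -1.357]
contact_force: [-5.4, -4.2, 2.4]
grip_width: 8.0
finger_force: 60.1
```

```bash
python3 - <<'E'
from h import *
s=read_state();R0=R.from_euler('xyz',s["ee_rot"]);print("turned",(RT.inv()*R0).as_rotvec().round(3),s["tool_pos"].round(1),"F tool",R0.inv().apply(s["contact_force"]).round(1),"T",R0.inv().apply(s["wrist_torque"]).round(2),s["joints"].round(2))
c=read_camera("wrist");cv2.imwrite("pics/w8.png",c["color"])
E
```

```text
turned [-0.008  0.003  1.271] [ 552.1 -340.1  128.9] F tool [ 3.3  4.1 -5. ] T [-3.02  0.47 -0.05] [-0.35 -0.24 -0.39 -0.24 -0.84  0.72]
```

play_rows(
  rows=[
    [[0,0,0,0,0,0.015,-1],[0,0,0,0,0,0.015,-1],[0,0,0,0,0,0.01,-1],[0,0,0,0,0,0,-1],[0,0,0,0,0,0,-1]],
  ],
)

```text
time_s: 24.68
tool_pos: [551.8, -340.1, 128.7]
ee_rot: [-2.537, -0.108, -1.459]
contact_force: [-5.5, -4.4, 2.0]
grip_width: 7.8
finger_force: 60.2
```

```bash
python3 - <<'E'
from h import *
s=read_state();R0=R.from_euler('xyz',s["ee_rot"]);print("turned",(RT.inv()*R0).as_rotvec().round(3),s["tool_pos"].round(1),"F tool",R0.inv().apply(s["contact_force"]).round(1),"T",R0.inv().apply(s["wrist_torque"]).round(2),s["joints"].round(2))
c=read_camera("wrist");cv2.imwrite("pics/w8.png",c["color"][100:300,200:440])
E
```

```text
turned [-0.008  0.003  1.393] [ 551.8 -340.1  128.7] F tool [ 3.9  4.  -4.7] T [-3.14  0.86 -0.09] [-0.35 -0.24 -0.39 -0.24 -0.84  0.6 ]
```

play_rows(
  rows=[
    [[0,0,0,0,0,0.01,-1],[0,0,0,0,0,0.01,-1],[0,0,0,0,0,0,-1],[0,0,0,0,0,0,-1],[0,0,0,0,0,0,-1]],
  ],
)

```text
time_s: 25.15
tool_pos: [551.7, -340.1, 128.6]
ee_rot: [-2.532, -0.072, -1.511]
contact_force: [-6.3, -3.0, 1.8]
grip_width: 7.9
finger_force: 60.3
```

```bash
python3 - <<'E'
from h import *
c=read_camera("wrist");P=pts(c)
s=read_state();R0=R.from_euler('xyz',s["ee_rot"]);print("turned",(RT.inv()*R0).as_rotvec().round(3),s["tool_pos"].round(1),"F tool",R0.inv().apply(s["contact_force"]).round(1),"T",R0.inv().apply(s["wrist_torque"]).round(2))
Q=RT.inv().apply((P-s["tool_pos"]).reshape(-1,3))  # panel axes
t=Q[(abs(Q[:,2]-19)<3.0)&(np.hypot(Q[:,0],Q[:,1])<22)&(np.hypot(Q[:,0],Q[:,1])>10)]
print(len(t),cv2.minAreaRect(t[:,:2].astype(np.float32)))
# dominant edge: print hull
print(cv2.convexHull(t[:,:2].astype(np.float32))[::2,0].round(1).tolist())
E
```

```text
turned [-0.009  0.003  1.456] [ 551.7 -340.1  128.6] F tool [ 3.8  5.8 -4.9] T [-3.3   0.86 -0.28]
597 ((1.890824317932129, 1.738265037536621), (21.88970947265625, 28.22870635986328), 69.48241424560547)
[[18.399999618530273, 6.599999904632568], [12.300000190734863, 9.5], [-7.0, 16.600000381469727], [-7.699999809265137, 16.100000381469727], [-12.100000381469727, 4.599999904632568], [-14.0, -4.0], [16.5, 0.6000000238418579], [18.399999618530273, 6.199999809265137]]
```

The barrel's square measures 69.5° (1.21 rad) and the torque is rising, so the stop is reached. I release and retreat along the axis.

play_rows(
  rows=[
    [[0,0,0,0,0,0,-0.8],[0,0,0,0,0,0,-0.6],[0,0,0,0,0,0,-0.4],[0,0,0,0,0,0,-0.4],[0,0,0,0,0,0,-0.4]],
  ],
)

```text
time_s: 25.62
tool_pos: [553.1, -338.5, 128.7]
ee_rot: [-2.53, -0.07, -1.51]
contact_force: [-0.5, -0.1, 0.8]
grip_width: 25.7
finger_force: 0.0
```

play_rows(
  rows=[
    [[0,0,-0.01,0,0,0,-0.4],[0,0,-0.025,0,0,0,-0.4],[0,0,-0.035,0,0,0,-0.4],[0,0,-0.035,0,0,0,-0.4],[0,0,-0.02,0,0,0,-0.4]],
  ],
)

```text
time_s: 26.03
tool_pos: [494.4, -336.9, 214.6]
ee_rot: [-2.527, -0.073, -1.51]
contact_force: [1.2, 0.0, 1.5]
grip_width: 25.6
finger_force: 0.0
```

play_rows(
  rows=[
    [[0,0,0,0,0,0,-0.4],[0,0,0,0,0,0,-0.4],[0,0,0,0,0,0,-0.4],[0,0,0,0,0,0,-0.4],[0,0,0,0,0,0,-0.4]],
  ],
)

```text
time_s: 26.45
tool_pos: [495.2, -336.1, 208.8]
ee_rot: [-2.532, -0.069, -1.51]
contact_force: [-0.4, -0.5, -0.7]
grip_width: 25.9
finger_force: 0.0
```

```bash
python3 - <<'E'
from h import *
s=read_state();print(s["tool_pos"],s["contact_force"].round(1),s["time_s"])
c=read_camera("wrist");P=pts(c);O=np.array([563.0,-339,113.5])
Q=RT.inv().apply((P-O).reshape(-1,3));rr=np.hypot(Q[:,0],Q[:,1])
t=Q[(abs(Q[:,2])<2.5)&(rr<22)&(rr>10)];print("barrel",len(t),cv2.minAreaRect(t[:,:2].astype(np.float32)))
k=Q[(Q[:,2]<-6)&(Q[:,2]>-60)&(rr<25)];b=k[k[:,2]<np.percentile(k[:,2],5)+6];print("key top height",np.percentile(k[:,2],[1,3]),"top ctr",b.mean(0),cv2.minAreaRect(b[:,:2].astype(np.float32)))
c=read_camera("scene");P=pts(c).reshape(-1,3)
r=P[(abs(P[:,2]-136)<4)&(abs(P[:,0]-600)<75)&(abs(P[:,1]-127)<75)];print("rim",len(r),r.min(0),r.max(0))
cv2.imwrite("pics/end.png",c["color"])
E
```

```text
[ 495.18231465 -336.08471639  208.77064358] [-0.4 -0.5 -0.7] 26.45
barrel 468 ((0.0326695442199707, 0.04282569885253906), (28.183795928955078, 28.00891876220703), 68.80032348632812)
key top height [-48.87335126 -48.63646076] top ctr [ -1.52749866   0.21765052 -47.25003827] ((-1.720855474472046, -0.7637166976928711), (28.631500244140625, 8.9487943649292), 74.6581802368164)
rim 145 [551.11736696  66.28174902 132.05512745] [651.66611659 187.89030104 139.81293004]
```

View pics/end.png

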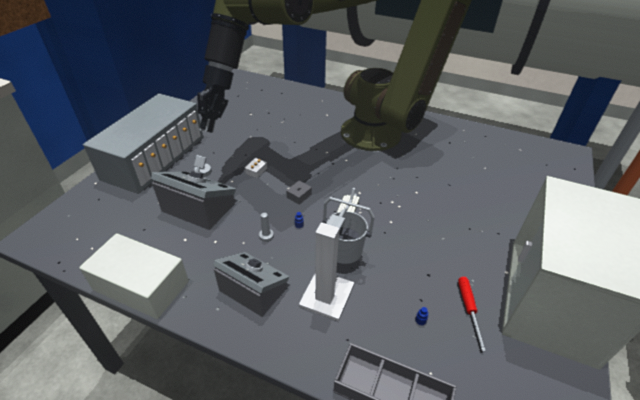

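The final view shows the pail hanging at (350,235) and the key in the switch at (202,163). The key's top is about 48 mm above the face (47 expected when home), and the barrel is at 68.8°.

```bash
python3 -c "
from station import *
print(finish_job())"
```

```text
the job is handed in; nothing more can be done
None
```

The job is handed in after 26.5 s of robot time: by my last measurements the pail hangs freely on the hook and the key is home in the switch, turned to its stop (about 1.20 rad), though no verdict came back. The first bail raise stopped about 30° short and slid the pail about 30 mm, so I set the pail down and raised the bail upright on the worktop before hanging it.

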